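# Load shell rings on the drying carriage, hitch its pull rod, draw it to the dryer

## Task

Thread every painted shell ring that is on the table down the stepped drying post, widest first, each fully home and level on the step it fits, then push the pull rod's hook sideways onto the carriage's hitch pin until the sprung latch flips shut behind the pin, and draw the carriage by the rod (do not push it with the fingers) all the way to its end stop in front of the dryer. Last, switch the dryer on by pushing the lever of its switch box right over to the other side. Leave the rod hitched and leave the jar, bowl, tube and brush alone.

Things in the scene. Friction and masses are not known exactly. Their poses are not given: they have to be found in the camera images.
- ring_a: painted coconut-shell ring, turquoise outside and brown inside, 60 mm outside diameter, bore 48.5 mm, 12 mm high, about 36 g; the widest of the four sizes; may be absent. Either end may be up. Origin: centre of its underside as it first lies flat, z along its bore
- ring_b: painted coconut-shell ring, turquoise outside and brown inside, 52 mm outside diameter, bore 40.5 mm, 12 mm high, about 31 g; the second widest of the four sizes; may be absent. Either end may be up. Origin: centre of its underside as it first lies flat, z along its bore
- ring_c: painted coconut-shell ring, turquoise outside and brown inside, 44 mm outside diameter, bore 32.5 mm, 12 mm high, about 26 g; the third widest of the four sizes; may be absent. Either end may be up. Origin: centre of its underside as it first lies flat, z along its bore
- ring_d: painted coconut-shell ring, turquoise outside and brown inside, 36 mm outside diameter, bore 24.5 mm, 12 mm high, about 21 g; the narrowest of the four sizes; may be absent. Either end may be up. Origin: centre of its underside as it first lies flat, z along its bore
- carriage: sliding drying carriage on the track (deck 110 x 100 mm, top 28 mm above the table). Origin: on its drying post's axis at table height; axes as the track's. Its y in the track's frame is -0.15 m at the loading end and -0.02 m at the end stop in front of the dryer. It slides along y only, stiffly (about 4 N), and stays where left. A drawbar 40 mm wide reaches 145 mm to its +y
- seat_a (a point): foot of the post, and seat of ring_a round its 46 mm step. The post is upright aluminium, 56 mm tall from the deck (28 mm above the table), in four steps of diameter 46, 38, 30, 22 mm, each 14 mm tall, upper edge chamfered 1.5 mm. Each ring fits one step (bore 2.5 mm over it), its underside resting at the foot of that step, 2 mm clear of the next ring
- seat_b (a point): on the drying post's axis, 14 mm above its foot: where the underside of ring_b rests when fully home, round the 38 mm step
- seat_c (a point): on the drying post's axis, 28 mm above its foot: where the underside of ring_c rests when fully home, round the 30 mm step
- seat_d (a point): on the drying post's axis, 42 mm above its foot: where the underside of ring_d rests when fully home, round the 22 mm step
- track: fixed aluminium base of the track, 130 mm wide (x), 480 mm long (y), top 12 mm above the table, rails to 16 mm. Origin: table height, on the centre line; its +y is the way the carriage is drawn. The dryer, a grey box 110 mm tall, stands on its +x side, from 130 mm off the centre line
- pin (a point): middle of the upright hitch pin on the drawbar, 115 mm along the track's +y from the post's axis, 37 mm above the table. Pin 14 mm in diameter; 26 mm of it is free between the drawbar (24 mm above the table) and its round head (36 mm wide, from 50 to 56 mm), so a shut hook cannot drop over it: the hook goes on sideways
- hook: pull rod: flat-lying snap hook of 12 mm round steel bar (z 0 to 12 mm) with a wooden grip, about 220 g. Origin: underside, below the axis of a pin seated at the back of the pocket; z up as it lies. Pocket 26 mm wide (x -13 to 13), its back at y = -7 mm, its mouth opens to +y between flared lips (tips at y = 60). The shank runs to -x; pull along -x
- hook_grip (a point): middle of the hook's wooden grip, at x = -81, y = 0, z = 17 mm in the hook's frame. The grip is 62 mm long (x), 22 mm wide (y) and 34 mm tall
- latch (a joint): sprung safety latch of the hook, rad: 0 shut across the mouth, grows as it is pushed inwards, to 1.45. Hinge on the shank side at x = -15, y = 40 mm in the hook's frame, 29 mm long; a light spring (2 to 7 N at the pin) shuts it. It opens inwards only, and flips shut once the pin reaches the back of the pocket (pin axis within about 2 mm of the hook's origin in y)
- dryer_switch_base: grey switch box of the dryer, fixed on the table, 70 x 50 mm and 25 mm tall. Origin: centre of its underside; its lever swings along its x axis
- dryer_switch (a joint): lever of the switch box, rad: 0 to 0.15 off (leaning towards the box's -x), 1.0 fully over (leaning to +x), on. Hinged 22 mm above the table over the box's centre; 60 mm long; needs about 1 N at the knob and stays where it is left
- dryer_switch_tip (a point): centre of the round black knob (26 mm) at the lever's end
- paint_jar: closed turquoise paint jar, 60 mm across, 70 mm tall; a bystander, to be left alone. Origin: centre of its underside
- shell_bowl: brown half-shell bowl, 110 mm across, 60 mm tall; a bystander, to be left alone. Origin: centre of its underside
- card_tube: standing cardboard tube, 48 mm across, 100 mm tall; a bystander, to be left alone. Origin: centre of its underside
- paint_brush: paint brush lying flat, about 200 mm long; a bystander, to be left alone. Origin: centre of its underside

How it is judged (in metres and radians):
On the way, in this order (a step that is already met when the one before it is completed fails the run):
1. every ring present is fully home on its own step of the post (horizontal distance between ring_a and seat_a below 0.004 m and ((z of ring_a in the frame of seat_a between -0.003 and 0.003 m and angle between ring_a's own z axis and vertical below 0.08 rad) or (z of ring_a in the frame of seat_a between 0.009 and 0.015 m and angle between ring_a's own z axis and vertical above 3.06 rad)) and horizontal distance between ring_b and seat_b below 0.004 m and ((z of ring_b in the frame of seat_b between -0.003 and 0.003 m and angle between ring_b's own z axis and vertical below 0.08 rad) or (z of ring_b in the frame of seat_b between 0.009 and 0.015 m and angle between ring_b's own z axis and vertical above 3.06 rad)) and horizontal distance between ring_c and seat_c below 0.004 m and ((z of ring_c in the frame of seat_c between -0.003 and 0.003 m and angle between ring_c's own z axis and vertical below 0.08 rad) or (z of ring_c in the frame of seat_c between 0.009 and 0.015 m and angle between ring_c's own z axis and vertical above 3.06 rad)) and horizontal distance between ring_d and seat_d below 0.004 m and ((z of ring_d in the frame of seat_d between -0.003 and 0.003 m and angle between ring_d's own z axis and vertical below 0.08 rad) or (z of ring_d in the frame of seat_d between 0.009 and 0.015 m and angle between ring_d's own z axis and vertical above 3.06 rad))), for 0.3 s.
2. the hook is on the pin, with its latch shut behind the pin (value of joint latch below 0.12 rad and x of pin in the frame of hook between -0.013 and 0.013 m and y of pin in the frame of hook between -0.005 and 0.034 m and z of pin in the frame of hook between -0.012 and 0.026 m), for 0.2 s.
3. the carriage has been drawn to its end stop, with the hook still latched on the pin (all of step 2 and y of carriage in the frame of track above -0.028 m), for 0.2 s.
4. the dryer's switch lever is pushed over (value of joint dryer_switch above 0.8 rad), for 0.2 s.
At the end, for the whole second after the job is handed in: Every ring present is home on its own step (within 3 mm in height, 4 mm sideways, level within 0.08 rad, either end up), the pin is in the pocket behind the shut latch (under 0.12 rad), the carriage is within 8 mm of its end stop, the switch over 0.8 rad, hook and rings are at rest (all of step 1 and all of step 3 and linear speed of each of hook, ring_a, ring_b, ring_c, ring_d below 0.02 m/s and value of joint dryer_switch above 0.8 rad); the robot touches nothing.
It fails at once if a bystander is moved more than 30 mm (distance of any of paint_jar, shell_bowl, card_tube, paint_brush from where it was at the start of the episode above 0.03 m).
It fails at once if the carriage is pushed along with the fingers on it (contact force between the fingers and carriage above 3 N and linear speed of carriage above 0.03 m/s).
Of ring_a, ring_b, ring_c, ring_d only 3 to 4 are there at a start; the rules pass over those that are not, and their reading is None.
At some moment in a run one of ring_a, ring_b, ring_c, ring_d may be knocked a few centimetres aside while the robot is not near it.
Once in a run the grip may slacken for a moment while it holds something.
It also fails if it takes over 200 s, if anything falls off the work surface, if the arm or the gripper's body presses on something with over 40 N, if the wrist force passes 120 N, or if a joint passes its speed limit or range.

## Robot

A 6-joint arm with a two-finger parallel gripper is mounted at the origin on the work surface. World frame = base frame: x ahead of the robot, y to its left, z up, the work surface at z = 0. Lengths are in mm, angles in rad, forces in N, time in s.
With the tool pointing down it reaches from about 275 to 750 mm from the base axis. Payload 10.2 kg.
Tool frame: the origin (TCP) lies at the very end of the fingers, on their centre line; the grasp point (between the pads) lies 19 mm behind it; z points along the fingers, y is the line along which they close (so a half turn about z gives the same grasp; the last joint's range is limited). The gripper opens to 85 mm and grips with 20 to 120 N. Pads are 22 mm wide; open, the fingers measure 114 mm over their backs; the gripper's body (76 mm by 85 mm) begins 54 mm behind the grasp point. The pads swing forward as they close: fully open they stand 13 mm farther back than shut.
Start: joints at [-1.423, 0.313, 1.498, -0, 1.331, -0.223], TCP at [190.227, -489.331, 231.294] pointing down, gripper open.
Joint ranges: [-2.94, 2.94], [-0.97, 2.17], [0.19, 2.56], [-1.23, 4.37], [0.02, 3.11], [-2.88, 2.88]. Speed limits (rad/s): [2.39, 2.39, 3.01, 3.14, 3.14, 3.14].

## Interface

Orientations are given as a unit quaternion [w, x, y, z].
In Python, from rig import ctrl gives the robot as it stands.
- The arm moves only by the shell command python3 -m inch 'ROWS' [OPENING] [FORCE]. ROWS is text: rows parted by semicolons, each of 6 numbers parted by spaces: the shift along the tool's x, y, z in mm, then the turn, a rotation vector about the tool's x, y, z in units of 6 degrees (1.0 is 6 degrees). A call has exactly 10 rows; each row shifts and turns the commanded pose from where the row before left it, along the tool's axes as they then stand; what a row does not reach is not made up. A row lasts 1/12 s, in which the tool goes at most 41.7 mm and 7.16 degrees, less where a joint would pass 70% of its speed; a pose out of reach is approached as far as the arm can. A call with a gripper value outside its range is refused whole. OPENING is the opening, from 0 (shut) to 1 (fully open), set as the call begins (- or left out, the last holds). The fingers move at their own pace and stop on an object; FORCE is the grip in N (left out, the last holds). Time passes only in rows, so rows that do not move let the fingers close, or fill a call up. It gives the time, the measured TCP pose, the force, the opening and the grip force at its end, in the units of the state.
- ctrl.sense(): the state, without advancing time (a new reading comes with each control period).
- ctrl.capture(name): name is "side" or "top" or "wrist"; returns a dict with "image" (400x640x3 uint8, red, green, blue), "intrinsics" (3x3 intrinsics, pixels), "rvec" (rotation vector, rad) and "tvec" (3), from world to camera coordinates, as OpenCV has them. Camera axes: x right, y down, z forward; pixel columns grow to the right and rows downward; lengths in mm; the calibration is good to about 2 mm. A picture is of the moment at which its call begins. There is no depth.
- ctrl.finish_job(): hands the job in; it is judged then, once.
The state is a dict: "time_s": time; "joints": joint angles; "dq": joint speeds; "tau": joint torques, N m; "eef_pos": TCP position; "ee_rot": TCP orientation; "force": force on the tool from outside, world axes, zero at the start; "wrist_torque": the same for the moment, N m; "grip_width": opening from 0.0 (shut) to 1.0 (fully open); "grip_force": force on a finger pad.
Only numpy, scipy, OpenCV 4.12 (cv2) and the standard library are available. Lean on these libraries where they do the work, as an engineer would, in place of code of your own. Each camera call takes 0.05 s, during which the arm holds its last target. There are 200 camera calls.

## Working session

There is one attempt and no reset: what is moved stays moved. The work goes in short steps, Python scripts to look and compute and a shell command to move; the robot and the scene stay as the last step left them, time stands still between calls to the robot, and variables do not carry over. Pictures are saved under pics/ and viewed, at most 14 in all, crops included, and the job is handed in when it is done.

```bash
ls; mkdir -p pics; cat > h.py <<'E'
import numpy as np, cv2
from rig import ctrl
def cap(n):
    c=ctrl.capture(n); c['R']=cv2.Rodrigues(np.array(c['rvec'],float))[0]; c['t']=np.array(c['tvec'],float).ravel(); c['K']=np.array(c['intrinsics'],float); return c
def save(c,f): cv2.imwrite('pics/'+f,c['image'][:,:,::-1])
def ray(c,uv):
    d=c['R'].T@np.linalg.solve(c['K'],[uv[0],uv[1],1.]); return -c['R'].T@c['t'],d
def onz(c,uv,z):
    o,d=ray(c,uv); return o+d*(z-o[2])/d[2]
def proj(c,p):
    q=c['K']@(c['R']@np.array(p,float)+c['t']); return q[:2]/q[2]
E
python3 - <<'E'
from h import *
for n in('top','side','wrist'):
    c=cap(n); save(c,n+'0.png'); print(n,c['K'][0,0],-c['R'].T@c['t'],c['R'][2])
s=ctrl.sense();print(s['time_s'],s['eef_pos'],s['ee_rot'],s['grip_width'])
E
```

```text
pics
top 384.49962048343986 [4.13586656e+02 9.20298751e-01 1.11265010e+03] [ 0.08541499 -0.00538524 -0.99633091]
side 364.05727194474326 [127.94564036 590.25726562 730.39468775] [ 0.39600688 -0.61626197 -0.68073471]
wrist 286.9075449989868 [ 255.27449379 -463.66387721  373.53630547] [-0.25688433 -0.09902741 -0.9613553 ]
0.15 [ 190.20328393 -489.14569227  230.86242732] [-4.77114017e-04  9.82864158e-01  1.84330732e-01  2.48843780e-05] 1.0012402390079895
```

View pics/top0.png

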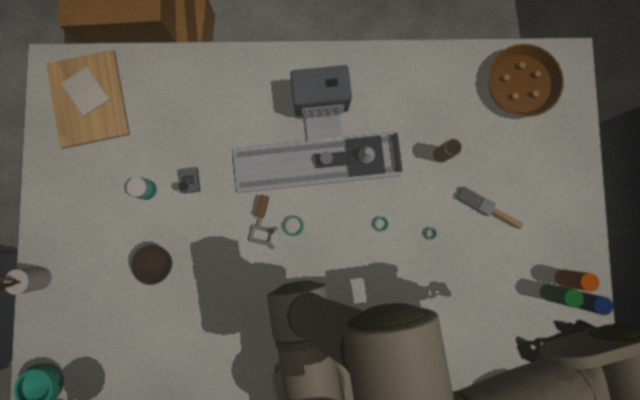

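View pics/side0.png

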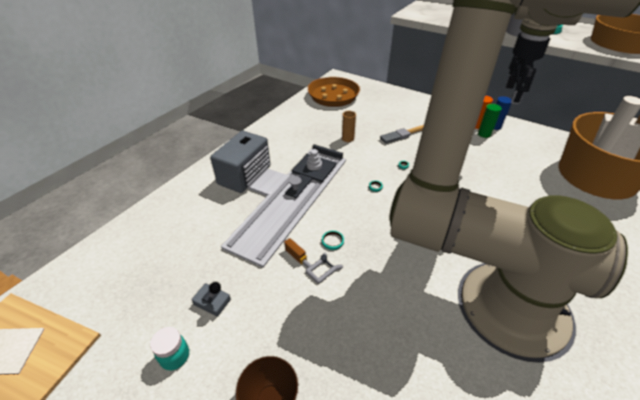

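The top view shows three rings at about (292,225), (380,223) and (429,232). The hook is at (263,237) with its grip at (262,207), the post at (366,154), the pin at (325,158) and the switch at (188,181). In the side view the rings are at (333,240), (376,186) and (403,165).

```bash
cat >> h.py <<'E'
def rings(c,z=6,amin=15):
    h=cv2.cvtColor(c['image'],cv2.COLOR_RGB2HSV); m=cv2.inRange(h,(75,90,40),(98,255,255))
    out=[]
    for k in cv2.findContours(m,cv2.RETR_EXTERNAL,cv2.CHAIN_APPROX_NONE)[0]:
        if cv2.contourArea(k)<amin or len(k)<6: continue
        p=np.array([onz(c,q,z)[:2] for q in k[:,0].astype(float)])
        (x,y),r=cv2.minEnclosingCircle(p.astype(np.float32)); e=cv2.fitEllipse(k)
        out.append((np.round([x,y,2*r],1),np.round(onz(c,e[0],z)[:2],1),np.round(e[0]),np.round(e[1],1)))
    return out
E
python3 - <<'E'
from h import *
t=cap('top');s=cap('side');w=cap('wrist')
for c,n in((t,'t'),(s,'s'),(w,'w')):
    print(n); [print(r) for r in rings(c)]
for n,uv,z in(('post',(366,154),84),('pin',(325.5,158),56),('grip',(262,207),34),('switch',(189,181),20)): print(n,onz(t,uv,z))
cr=lambda im,x,y,w,h,k:cv2.resize(im[y:y+h,x:x+w],None,fx=k,fy=k,interpolation=cv2.INTER_CUBIC)
a=cr(t['image'],160,120,260,150,3); b=cr(s['image'],180,130,260,200,3)
cv2.imwrite('pics/c1.png',a[:,:,::-1]);cv2.imwrite('pics/c2.png',b[:,:,::-1])
E
```

```text
t
(array([  6.3, 767.2, 134.8]), array([ 11.7, 765.6]), array([ 39., 383.]), array([35.1, 49.5]))
(array([548.7, 482.7,  49.3]), array([548.2, 481.4]), array([146., 189.]), array([14. , 15.8]))
s
(array([551.4, 483.2,  68.2]), array([548.5, 484.9]), array([173., 354.]), array([27.1, 33.4]))
(array([435.8,  61.1,  63.4]), array([435.9,  61.8]), array([332., 240.]), array([18.2, 21.5]))
(array([ 436.6, -188.1,   47.7]), array([ 438.2, -188.9]), array([375., 186.]), array([ 9.6, 12.2]))
(array([ 407.9, -327.2,   35.7]), array([ 408.1, -328.7]), array([403., 165.]), array([6.8, 8.8]))
(array([  168.8, -1988.9,   187. ]), array([  166.6, -1983.4]), array([558.,  29.]), array([ 5.1, 11. ]))
w
post [ 627.4099816  -145.88681408   84.        ]
pin [623.41707278 -36.74018923  56.        ]
grip [490.62136157 143.22295083  34.        ]
switch [569.04656622 353.60453056  20.        ]
```

View pics/c1.png

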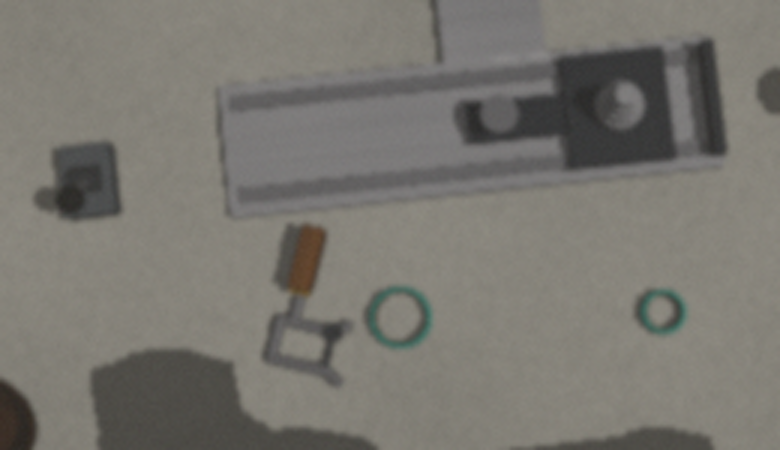

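View pics/wrist0.png

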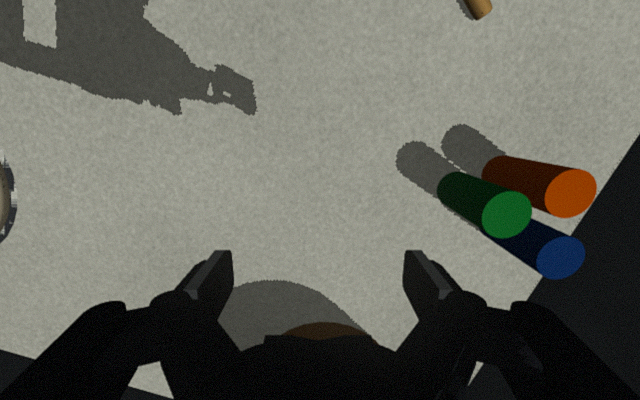

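Rings a, c and d are located by their sizes (about 62, 46 and 36 mm); b isn't visible yet. Next I move over ring_a and look again.

```bash
cat > to.py <<'E'
# usage: to.py x y z yawdeg : shift in current tool axes (mm), then turn about tool z (units)
import sys; from h import *
from scipy.spatial.transform import Rotation as Ro
s=ctrl.sense(); q=np.array(s['ee_rot']); R=Ro.from_quat(q[[1,2,3,0]]).as_matrix()
yaw=np.degrees(np.arctan2(R[1,0],R[0,0]))
print('t',round(s['time_s'],1),'pos',np.round(s['eef_pos'],1),'yaw',round(yaw,2),'down',np.round(R[:,2],3),'F',np.round(s['force'],1),'w',round(s['grip_width'],3),round(s['grip_force'],1),'j6',round(s['joints'][5],2))
if len(sys.argv)>4:
    a=[float(v) for v in sys.argv[1:5]]
    print('shift',np.round(R.T@(np.array(a[:3])-s['eef_pos']),1),'turn',round(-((a[3]-yaw+180)%360-180)/6,2))
E
M='26.8 -26.5 3.2 0 0 0'
python3 -m inch '26.8 -26.5 3.2 0 0 0;26.8 -26.5 3.2 0 0 0;26.8 -26.5 3.2 0 0 0;26.8 -26.5 3.2 0 0 0;26.8 -26.5 3.2 0 0 0;26.8 -26.5 3.2 0 0 0;26.8 -26.5 3.2 0 0 0;26.8 -26.5 3.2 0 0 0;26.8 -26.5 3.2 0 0 0;26.8 -26.5 3.2 0 0 0'
python3 -m inch '26.8 -26.5 3.2 0 0 0;26.8 -26.5 3.2 0 0 0;26.8 -26.5 3.2 0 0 0;26.8 -26.5 3.2 0 0 0;26.8 -26.5 3.2 0 0 0;26.8 -26.5 3.2 0 0 0;0 0 0 0 0 0.88;0 0 0 0 0 0.88;0 0 0 0 0 0.88;0 0 0 0 0 0.88'
python3 -m inch '0 0 0 0 0 0;0 0 0 0 0 0;0 0 0 0 0 0;0 0 0 0 0 0;0 0 0 0 0 0;0 0 0 0 0 0;0 0 0 0 0 0;0 0 0 0 0 0;0 0 0 0 0 0;0 0 0 0 0 0'
python3 - <<'E'
from h import *
w=cap('wrist');t=cap('top');save(w,'w1.png');save(t,'t1.png')
for c in(w,t):
    print(); [print(r) for r in rings(c,6)]
E
python3 to.py 436 62 60 0
```

```text
time_s: 1.13
eef_pos: [344.3, -143.5, 199.4]
ee_rot: [0.0, 0.983, 0.184, 0.0]
force: [0.7, -0.7, 0.3]
grip_width: 1.004
grip_force: 0.0
time_s: 1.97
eef_pos: [436.2, 61.5, 180.0]
ee_rot: [0.0, 1.0, -0.001, -0.0]
force: [-0.3, -0.6, -0.1]
grip_width: 1.003
grip_force: 0.0
time_s: 2.8
eef_pos: [436.2, 61.2, 180.1]
ee_rot: [0.0, 1.0, 0.001, -0.0]
force: [0.5, -0.1, -0.3]
grip_width: 0.998
grip_force: 0.0

(array([ 441.1, -196.1,   46.6]), array([ 440.2, -196.5]), array([547., 183.]), array([34.3, 41.8]))
(array([437.7,  58.3,  60.5]), array([438.4,  58. ]), array([321., 183.]), array([51.5, 52.4]))

(array([  5.6, 766.9, 135.6]), array([ 11.8, 765.6]), array([ 39., 383.]), array([35.2, 49.3]))
(array([548.4, 481.9,  49.5]), array([547.3, 477.9]), array([147., 190.]), array([13.2, 15.2]))
t 2.9 pos [436.3  61.2 180.1] yaw 0.13 down [ 0.  0. -1.] F [-0.5  0.5 -1.3] w 1.002 0.0 j6 1.44
shift [ -0.3  -0.8 120.1] turn 0.02
```

View pics/w1.png

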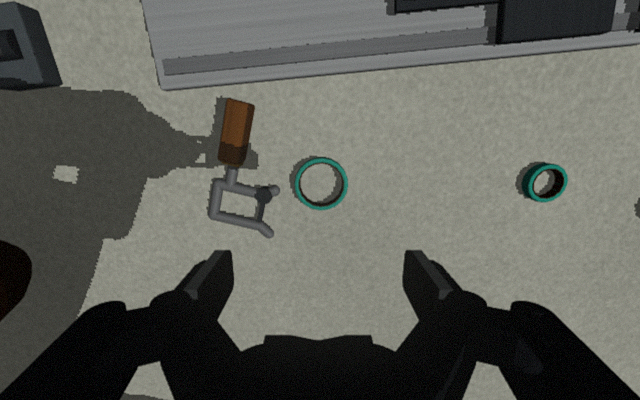

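View pics/t1.png

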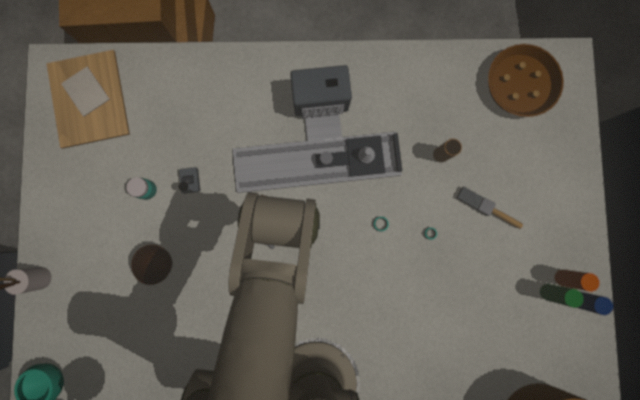

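Only rings a, c and d are on the table: ring_a is at wrist pixel (321,183) and ring_c at (547,183), and nothing shows where the arm stood before. The hook lips at (275,190) are close to ring_a, so I'll grip it along world x (yaw 90).

```bash
python3 -m inch '0 0 5 0 0 -1.15;0 0 5 0 0 -1.15;0 0 5 0 0 -1.15;0 0 5 0 0 -1.15;0 0 5 0 0 -1.15;0 0 5 0 0 -1.15;0 0 5 0 0 -1.15;0 0 5 0 0 -1.15;0 0 5 0 0 -1.15;0 0 5 0 0 -1.15'
python3 -m inch '0 0 0 0 0 -1.15;0 0 0 0 0 -1.15;0 0 0 0 0 -1.15;0 0 0 0 0 0;0 0 0 0 0 0;0 0 0 0 0 0;0 0 0 0 0 0;0 0 0 0 0 0;0 0 0 0 0 0;0 0 0 0 0 0' >/dev/null
python3 - <<'E'
from h import *
w=cap('wrist');save(w,'w2.png')
for z in(0,12): [print(z,r) for r in rings(w,z)]
E
python3 to.py 437.5 59.5 -2 90
```

```text
time_s: 3.73
eef_pos: [436.3, 61.2, 129.9]
ee_rot: [0.0, 0.822, 0.57, 0.0]
force: [-0.9, 0.5, -0.4]
grip_width: 0.998
grip_force: 0.0
0 (array([438. ,  55.8,  62.7]), array([438.2,  56.6]), array([320., 200.]), array([60.2, 61. ]))
12 (array([437.9,  59.2,  59.9]), array([438.2,  59.9]), array([320., 200.]), array([60.2, 61. ]))
t 4.6 pos [436.2  61.2 130.1] yaw 89.8 down [ 0.  0. -1.] F [-0.7  0.2 -0.1] w 1.001 0.0 j6 -0.12
shift [ -1.7   1.3 132.1] turn -0.03
```

```bash
python3 -m inch '-2 1.8 20 0 0 0;0 0 20 0 0 0;0 0 20 0 0 0;0 0 20 0 0 0;0 0 20 0 0 0;0 0 14 0 0 0;0 0 8 0 0 0;0 0 5 0 0 0;0 0 5 0 0 0;0 0 0 0 0 0' 1
python3 -m inch '0 0 0 0 0 0;0 0 0 0 0 0;0 0 0 0 0 0;0 0 0 0 0 0;0 0 0 0 0 0;0 0 0 0 0 0;0 0 0 0 0 0;0 0 0 0 0 0;0 0 0 0 0 0;0 0 0 0 0 0' 0 40
python3 to.py 438 59.2 -2 90
```

```text
time_s: 5.45
eef_pos: [438.0, 59.2, -2.1]
ee_rot: [-0.0, 0.708, 0.706, -0.0]
force: [-0.9, -0.3, -0.3]
grip_width: 0.998
grip_force: 0.0
time_s: 6.28
eef_pos: [438.5, 59.2, -0.7]
ee_rot: [0.001, 0.708, 0.706, 0.0]
force: [-3.7, 0.4, 12.3]
grip_width: 0.684
grip_force: 39.9
t 6.3 pos [438.5  59.2  -0.7] yaw 89.84 down [ 0.001 -0.    -1.   ] F [-3.7  0.4 12.3] w 0.684 39.9 j6 -0.13
shift [ 0.  -0.5  1.3] turn -0.03
```

```bash
python3 -m inch '0 0 -5 0 0 0;0 0 -10 0 0 0;0 0 -20 0 0 0;0 0 -25 0 0 0;0 0 -30 0 0 0;0 0 -30 0 0 0;0 0 -30 0 0 0;0 0 -10 0 0 0;-10 9 0 0 0 0;-20 18 0 0 0 0'
python3 -m inch '-22 20 0 0 0 0;-25 23 0 0 0 0;-25 23 0 0 0 0;-25 23 0 0 0 0;-25 23 0 0 0 0;-25 23 0 0 0 0;-18 17 0 0 0 0;-10 9 0 0 0 0;0 0 0 0 0 0;0 0 0 0 0 0'
python3 - <<'E'
from h import *
w=cap('wrist');save(w,'w3.png')
[print(r) for r in rings(w,160)]
E
python3 to.py 627 -146 160 90
```

```text
time_s: 7.12
eef_pos: [464.7, 29.7, 158.7]
ee_rot: [0.0, 0.707, 0.707, 0.0]
force: [-0.2, 0.1, -0.1]
grip_width: 0.677
grip_force: 42.9
time_s: 7.95
eef_pos: [625.0, -146.9, 156.6]
ee_rot: [-0.001, 0.708, 0.706, -0.0]
force: [0.2, -0.4, -1.0]
grip_width: 0.685
grip_force: 42.9
(array([ 537. , -131.9,   23.8]), array([ 537.1, -131.9]), array([149., 232.]), array([38.2, 42.7]))
(array([ 625.4, -150.8,   66.3]), array([ 625. , -149.3]), array([318., 262.]), array([109.9, 115.3]))
t 8.0 pos [ 624.8 -146.2  157.1] yaw 89.82 down [-0.002  0.001 -1.   ] F [-0.2 -0.7 -0. ] w 0.682 42.9 j6 -0.41
shift [ 0.2  2.2 -2.9] turn -0.03
```

View pics/w3.png

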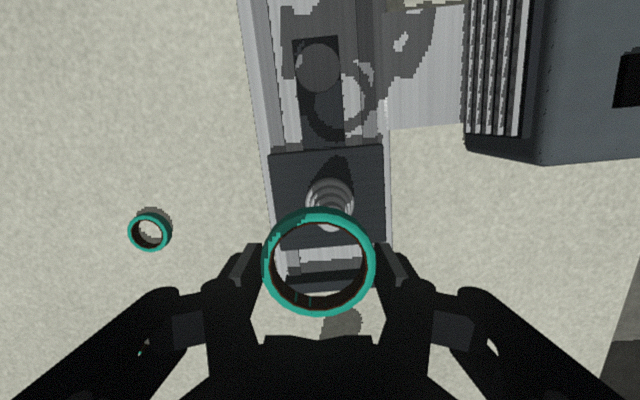

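Ring_a is held, with its centre at (318,262). The post at (332,200) is partly hidden behind it, so I back off 60 mm along track −y for a clear view.

```bash
python3 -m inch '-12 0 0 0 0 0;-16 0 0 0 0 0;-16 0 0 0 0 0;-12 0 0 0 0 0;-4 0 0 0 0 0;0 0 0 0 0 0;0 0 0 0 0 0;0 0 0 0 0 0;0 0 0 0 0 0;0 0 0 0 0 0'
python3 - <<'E'
from h import *
w=cap('wrist')
import pickle;pickle.dump(w,open('w4.pkl','wb'))
u=proj(w,(627,-146,84));print(u, proj(w,(620,-34,56)))
x,y=int(u[0])-100,max(int(u[1])-75,0); print(x,y)
cv2.imwrite('pics/w4c.png',cv2.resize(w['image'][y:y+150,x:x+200],None,fx=4,fy=4,interpolation=cv2.INTER_CUBIC)[:,:,::-1])
E
python3 to.py 627 -146 160 90
```

```text
time_s: 8.83
eef_pos: [625.3, -205.8, 158.2]
ee_rot: [-0.0, 0.708, 0.706, 0.0]
force: [-0.1, 0.1, -0.1]
grip_width: 0.686
grip_force: 42.9
[320.03338665 135.56336749] [310.14463518 -25.3669438 ]
220 60
t 8.9 pos [ 625.3 -205.9  158.2] yaw 89.86 down [ 0. -0. -1.] F [ 0.9 -0.3 -0.8] w 0.685 42.9 j6 -0.49
shift [59.9  1.5 -1.8] turn -0.02
```

View pics/w4c.png

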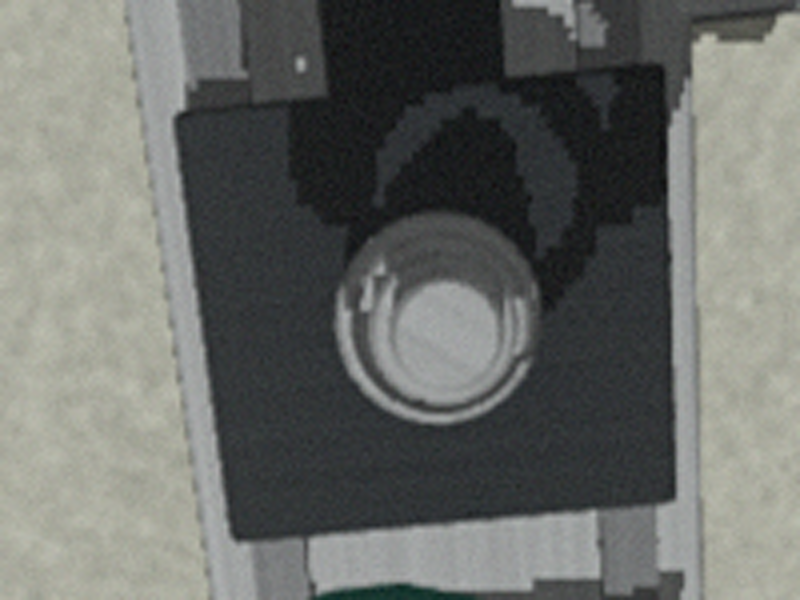

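The post's top face is centred at about crop (448,342). The deck corners are at crop (178,115), (663,66), (673,500) and (235,540).

```bash
cat >> h.py <<'E'
def post(w,z=84,guess=(628,-146)):
    # bright top face of the post: hand-free blob near the guess
    g=cv2.cvtColor(w['image'],cv2.COLOR_RGB2GRAY); u=proj(w,(*guess,z)); m=(g>125).astype(np.uint8)
    n,l,st,ce=cv2.connectedComponentsWithStats(m,connectivity=4)
    return [(tuple(np.round(onz(w,ce[i],z)[:2],1)),st[i][4],np.round(ce[i],1)) for i in range(1,n) if st[i][4]>60 and np.linalg.norm(ce[i]-u)<40]
E
python3 - <<'E'
from h import *
import pickle;w=pickle.load(open('w4.pkl','rb'))
f=lambda p,z:np.round(onz(w,(p[0]/4+220-.4,p[1]/4+60-.4),z)[:2],1)
C=np.array([f(p,28) for p in((178,115),(663,66),(673,500),(235,540))]);print(C,C.mean(0))
e=[C[0]-C[3],C[1]-C[2]];print([np.degrees(np.arctan2(*v[::-1])) for v in e],[np.degrees(np.arctan2(*v[::-1]))+90 for v in (C[1]-C[0],C[2]-C[3])],[np.linalg.norm(v) for v in e+[C[1]-C[0]]])
print('top',f((449,342),84),'r',f((505,342),84)-f((394,342),84))
print('46 step edges z42',f((335,325),42),f((542,325),42),'bottom z42',f((440,425),42))
print(post(w))
r=[x for x in rings(w,158) if 40<x[2][0]-0<600 and x[3][0]>80];print(r)
E
```

```text
[[ 577.8 -107.8]
 [ 684.8  -97.9]
 [ 693.4 -195.3]
 [ 586.6 -205.1]] [ 635.65  -151.525]
[np.float64(95.1678809624968), np.float64(95.04588462699705)] [np.float64(95.28614841913888), np.float64(95.24279609151253)] [np.float64(97.697134041895), np.float64(97.7789343365942), np.float64(107.45701466167763)]
top [ 635.8 -152.9] r [20.6  0. ]
46 step edges z42 [ 612.6 -152.6] [ 658.4 -152.6] bottom z42 [ 636.  -174.8]
[((np.float64(634.8), np.float64(-152.9)), np.int32(830), array([330.5, 145.1])), ((np.float64(624.7), np.float64(-159.5)), np.int32(124), array([316.9, 154. ]))]
[(array([ 625.2, -211.9,   67.9]), array([ 625.3, -210.1]), array([318., 262.]), array([109.9, 115. ]))]
```

```bash
python3 - <<'E'
from h import *
import pickle;w=pickle.load(open('w4.pkl','rb'))
for z in(168,171,174): print([x[:2] for x in rings(w,z) if x[3][0]>80])
h=cv2.cvtColor(w['image'],cv2.COLOR_RGB2HSV); m=cv2.inRange(h,(75,90,40),(98,255,255)); mm=np.zeros_like(m);mm[190:330,240:400]=m[190:330,240:400]
ys,xs=np.where(mm); print(xs.min(),xs.max(),ys.min(),ys.max())
for v in(ys.min(),ys.max()): print(onz(w,(318,v),171)[:2])
E
python3 -m inch '6 1 0 0 0 0;10 2 0 0 0 0;12 2.3 0 0 0 0;12 2 0 0 0 0;9 2 0 0 0 0;5.2 1 0 0 0 0;0 0 0 0 0 0;0 0 0 0 0 0;0 0 0 0 0 0;0 0 0 0 0 0'
python3 -m inch '0 0 5 0 0 0;0 0 12 0 0 0;0 0 20 0 0 0;0 0 20 0 0 0;0 0 20 0 0 0;0 0 15 0 0 0;0 0 10 0 0 0;0 0 6 0 0 0;0 0 0 0 0 0;0 0 0 0 0 0'
python3 -c "
from h import *
w=cap('wrist');save(w,'w5.png')"
python3 to.py 635.6 -151.7 28 90
```

```text
[(array([ 625.2, -206.6,   63.1]), array([ 625.3, -204.9]))]
[(array([ 625.2, -205. ,   61.7]), array([ 625.3, -203.3]))]
[(array([ 625.2, -203.4,   60.3]), array([ 625.3, -201.8]))]
260 376 206 317
[ 625.31878874 -174.19366176]
[ 625.2489819  -235.78306702]
time_s: 9.72
eef_pos: [635.6, -152.7, 158.0]
ee_rot: [-0.0, 0.708, 0.706, -0.0]
force: [0.6, -0.5, -0.2]
grip_width: 0.677
grip_force: 42.9
time_s: 10.55
eef_pos: [635.9, -152.3, 50.4]
ee_rot: [0.0, 0.708, 0.706, 0.0]
force: [0.7, 0.5, -0.4]
grip_width: 0.678
grip_force: 42.9
t 10.6 pos [ 636.1 -152.4   50.9] yaw 89.82 down [ 0.001 -0.001 -1.   ] F [ 0.7 -0.7  0.1] w 0.681 42.9 j6 -0.41
shift [ 0.7 -0.6 22.9] turn -0.03
```

View pics/w5.png

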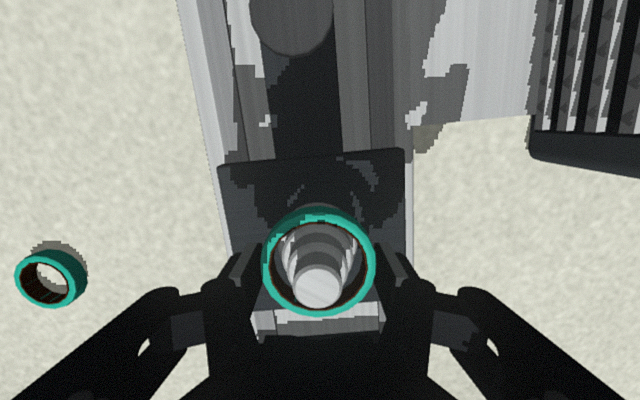

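The post sits well inside the bore, with its top at (320,285). I'm lowering the ring gently.

```bash
python3 -m inch '0 0 2 0 0 0;0 0 2 0 0 0;0 0 2 0 0 0;0 0 2 0 0 0;0 0 2 0 0 0;0 0 0 0 0 0;0 0 0 0 0 0;0 0 0 0 0 0;0 0 0 0 0 0;0 0 0 0 0 0' |grep -E 'pos|force'
python3 -m inch '0 0 2 0 0 0;0 0 2 0 0 0;0 0 2 0 0 0;0 0 2 0 0 0;0 0 2 0 0 0;0 0 1 0 0 0;0 0 0 0 0 0;0 0 0 0 0 0;0 0 0 0 0 0;0 0 0 0 0 0' |grep -E 'pos|force'
python3 to.py 635.6 -152 28 90
```

```text
eef_pos: [635.8, -152.2, 40.2]
force: [0.0, 0.6, 0.0]
grip_force: 42.7
eef_pos: [635.6, -151.9, 29.1]
force: [-0.9, 3.7, 0.6]
grip_force: 42.8
t 12.3 pos [ 635.6 -151.9   29.1] yaw 89.83 down [-0.  0. -1.] F [-0.9  3.7  0.6] w 0.684 42.8 j6 -0.41
shift [-0.1 -0.   1.1] turn -0.03
```

```bash
python3 -m inch '0.3 0 0.6 0 0 0;0 0 0 0 0 0;0 0 0 0 0 0;0 0 0 0 0 0;0 0 0 0 0 0;0 0 0 0 0 0;0 0 0 0 0 0;0 0 0 0 0 0;0 0 0 0 0 0;0 0 0 0 0 0' 0.9 |grep -E 'pos|force'
python3 -m inch '0 0 -5 0 0 0;0 0 -10 0 0 0;0 0 -20 0 0 0;0 0 -25 0 0 0;0 0 -30 0 0 0;0 0 -25 0 0 0;0 0 -15 0 0 0;-10 0 -5 0 0 0;-20 0 0 0 0 0;-20 0 0 0 0 0' 1 |grep -E 'pos|force'
python3 -m inch '-10 0 0 0 0 0;0 0 0 0 0 0;0 0 0 0 0 0;0 0 0 0 0 0;0 0 0 0 0 0;0 0 0 0 0 0;0 0 0 0 0 0;0 0 0 0 0 0;0 0 0 0 0 0;0 0 0 0 0 0' |grep -E 'pos|force'
python3 - <<'E'
from h import *
w=cap('wrist');save(w,'w6.png')
for z in (40,12): [print(z,r) for r in rings(w,z)]
print(post(w))
u=proj(w,(636,-152,60)).astype(int);print(u)
cv2.imwrite('pics/w6c.png',cv2.resize(w['image'][max(u[1]-75,0):u[1]+75,u[0]-100:u[0]+100],None,fx=3,fy=3)[:,:,::-1])
E
python3 to.py 438 -190 1 90
```

```text
eef_pos: [635.7, -151.9, 28.5]
force: [0.4, 0.2, 0.3]
grip_force: 0.0
eef_pos: [635.5, -202.7, 164.0]
force: [0.5, -0.0, -0.0]
grip_force: 0.0
eef_pos: [635.5, -211.8, 163.5]
force: [0.8, -0.0, -0.4]
grip_force: 0.0
40 (array([ 435.8, -312.5,   39.3]), array([ 435.7, -313. ]), array([129., 290.]), array([27., 31.]))
40 (array([ 462. , -187.7,   43.3]), array([ 461.7, -186.9]), array([132., 172.]), array([39.8, 46.3]))
40 (array([ 635.5, -152.7,   60.1]), array([ 635.5, -151.8]), array([318., 133.]), array([65.4, 67.2]))
12 (array([ 414.8, -330.5,   43.4]), array([ 414.7, -331.1]), array([129., 290.]), array([27., 31.]))
12 (array([ 443.8, -192.6,   47.9]), array([ 443.4, -191.7]), array([132., 172.]), array([39.8, 46.3]))
12 (array([ 635.5, -153.9,   66.4]), array([ 635.5, -152.9]), array([318., 133.]), array([65.4, 67.2]))
[((np.float64(634.1), np.float64(-155.1)), np.int32(1147), array([315.8, 139.5]))]
[318 133]
t 14.8 pos [ 635.5 -211.8  163.5] yaw 89.83 down [-0.  0. -1.] F [-0.6  0.7  0.8] w 1.004 0.0 j6 -0.49
shift [  21.2 -197.6  162.5] turn -0.03
```

View pics/w6c.png

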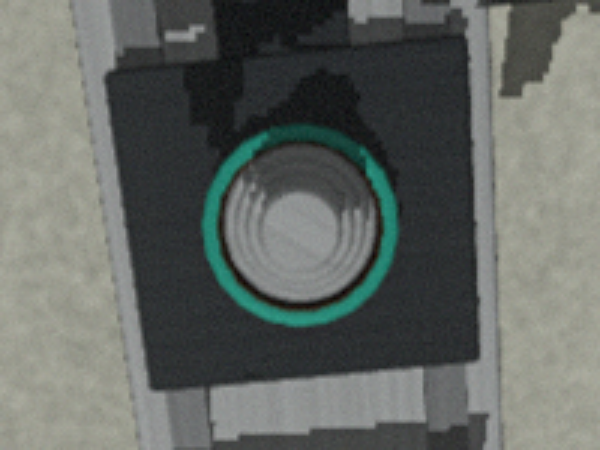

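Ring_a is home: its diameter is 60.1 at z = 40 and it is concentric with the post. Next is ring_c.

```bash
python3 -m inch '2 -10 0 0 0 0;2 -20 0 0 0 0;2 -28 0 0 0 0;2 -28 5 0 0 0;3 -28 8 0 0 0;2 -28 8 0 0 0;2 -24 8 0 0 0;2 -18 4 0 0 0;2 -10 0 0 0 0;0 0 0 0 0 0' |grep -E 'pos|force'
python3 -m inch '0 0 0 0 0 0;0 0 0 0 0 0;0 0 0 0 0 0;0 0 0 0 0 0;0 0 0 0 0 0;0 0 0 0 0 0;0 0 0 0 0 0;0 0 0 0 0 0;0 0 0 0 0 0;0 0 0 0 0 0' |grep -E 'pos|force'
python3 - <<'E'
from h import *
w=cap('wrist')
for z in (12,): [print(z,r) for r in rings(w,z)]
E
python3 to.py 438 -190 1 90
```

```text
eef_pos: [440.2, -191.9, 130.6]
force: [-1.0, -0.8, -0.1]
grip_force: 0.0
eef_pos: [441.6, -192.3, 130.5]
force: [0.7, 0.2, -0.5]
grip_force: 0.0
12 (array([ 411.4, -330.4,   41. ]), array([ 411.6, -330.9]), array([290., 323.]), array([29. , 31.5]))
12 (array([ 440.3, -191.8,   43.8]), array([ 440.2, -191.4]), array([316., 197.]), array([43.9, 44.3]))
12 (array([ 654.2, -155.7,   74.2]), array([ 657.3, -155.3]), array([555., 158.]), array([64.3, 83.4]))
t 16.5 pos [ 441.6 -192.3  130.5] yaw 89.82 down [ 0. -0. -1.] F [-1.4 -0.8  0.1] w 0.999 0.0 j6 -0.65
shift [  2.3  -3.6 129.5] turn -0.03
```

```bash
python3 -m inch '0.5 -1.3 20 0 0 0;0 0 20 0 0 0;0 0 20 0 0 0;0 0 20 0 0 0;0 0 20 0 0 0;0 0 13 0 0 0;0 0 8 0 0 0;0 0 5.5 0 0 0;0 0 0 0 0 0;0 0 0 0 0 0' 1 |grep -E 'pos|force'
python3 -m inch '0 0 0 0 0 0;0 0 0 0 0 0;0 0 0 0 0 0;0 0 0 0 0 0;0 0 0 0 0 0;0 0 0 0 0 0;0 0 0 0 0 0;0 0 0 0 0 0;0 0 0 0 0 0;0 0 0 0 0 0' 0 40
python3 -m inch '0 0 -5 0 0 0;0 0 -10 0 0 0;0 0 -20 0 0 0;0 0 -25 0 0 0;0 0 -30 0 0 0;0 0 -30 0 0 0;0 0 -20 0 0 0;0 0 -12 0 0 0;0 0 0 0 0 0;0 0 0 0 0 0'
python3 - <<'E'
from h import *
w=cap('wrist');save(w,'w7.png')
for z in (160,166,172): [print(z,r) for r in rings(w,z) if r[3][0]>50]
E
python3 to.py 635.6 -152.2 170 90
```

```text
eef_pos: [440.5, -192.0, 4.4]
force: [-0.2, -0.0, 0.2]
grip_force: 0.0
time_s: 18.2
eef_pos: [440.5, -191.9, 4.9]
ee_rot: [0.0, 0.708, 0.706, 0.0]
force: [-2.6, 0.9, 9.4]
grip_width: 0.488
grip_force: 39.0
time_s: 19.03
eef_pos: [440.3, -191.8, 156.4]
ee_rot: [0.001, 0.708, 0.706, 0.0]
force: [-0.0, -1.1, -0.3]
grip_width: 0.483
grip_force: 40.5
160 (array([ 435.1, -201. ,   66.6]), array([ 438.5, -195.3]), array([315., 264.]), array([ 75.5, 104.6]))
160 (array([ 542.9, -137.8,   35.2]), array([ 544. , -137.5]), array([533., 155.]), array([59.9, 73.7]))
166 (array([ 435.3, -197.6,   63.7]), array([ 438.6, -192.1]), array([315., 264.]), array([ 75.5, 104.6]))
166 (array([ 538.4, -137.1,   33.7]), array([ 539.5, -136.8]), array([533., 155.]), array([59.9, 73.7]))
172 (array([ 435.5, -194.1,   60.8]), array([ 438.7, -188.9]), array([315., 264.]), array([ 75.5, 104.6]))
172 (array([ 534. , -136.4,   32.2]), array([ 535. , -136.1]), array([533., 155.]), array([59.9, 73.7]))
t 19.1 pos [ 439.9 -191.5  155.6] yaw 89.83 down [-0.001  0.    -1.   ] F [ 0.3 -0.   0.6] w 0.479 40.5 j6 -0.65
shift [ 39.9 195.5 -14.5] turn -0.03
```

```bash
python3 -m inch '2 10 0 0 0 0;4 20 0 0 0 0;5 25 0 0 0 0;6 28 0 0 0 0;6 28 0 0 0 0;6 28 0 0 0 0;5 25 0 0 0 0;4 20 0 0 0 0;1.7 11.5 0 0 0 0;0 0 0 0 0 0' |grep -E 'pos|force'
python3 -m inch '0 0 4 0 0 0;0 0 10 0 0 0;0 0 16 0 0 0;0 0 18 0 0 0;0 0 15 0 0 0;0 0 10 0 0 0;0 0 5 0 0 0;0 0 0 0 0 0;0 0 0 0 0 0;0 0 0 0 0 0' |grep -E 'pos|force'
python3 to.py 635.6 -151.8 61.5 90
```

```text
eef_pos: [637.4, -151.5, 153.9]
force: [0.0, -1.3, -0.5]
grip_force: 40.5
eef_pos: [636.3, -152.9, 79.0]
force: [-0.2, -0.2, 0.4]
grip_force: 40.5
t 20.8 pos [ 636.3 -152.9   79. ] yaw 89.82 down [ 0.002 -0.001 -1.   ] F [-0.2 -0.2  0.4] w 0.478 40.5 j6 -0.41
shift [ 1.1 -0.7 17.5] turn -0.03
```

```bash
python3 -m inch '0.8 -0.6 1 0 0 0;0 0 2 0 0 0;0 0 2 0 0 0;0 0 2 0 0 0;0 0 1 0 0 0;0 0 0 0 0 0;0 0 0 0 0 0;0 0 0 0 0 0;0 0 0 0 0 0;0 0 0 0 0 0' |grep -E 'pos|force'
python3 -m inch '0 0 2 0 0 0;0 0 2 0 0 0;0 0 2 0 0 0;0 0 2 0 0 0;0 0 1 0 0 0;0 0 0 0 0 0;0 0 0 0 0 0;0 0 0 0 0 0;0 0 0 0 0 0;0 0 0 0 0 0' |grep -E 'pos|force'
python3 to.py 635.6 -151.8 61.5 90
```

```text
eef_pos: [635.3, -151.9, 70.1]
force: [0.3, -0.4, 0.7]
grip_force: 40.5
eef_pos: [635.3, -151.9, 61.1]
force: [-1.6, 0.3, 2.6]
grip_force: 40.8
t 22.4 pos [ 635.3 -151.9   61.1] yaw 89.82 down [-0.  0. -1.] F [-1.6  0.3  2.6] w 0.486 40.8 j6 -0.41
shift [ 0.1  0.3 -0.4] turn -0.03
```

```bash
python3 -m inch '0 0 0 0 0 0;0 0 0 0 0 0;0 0 0 0 0 0;0 0 0 0 0 0;0 0 0 0 0 0;0 0 0 0 0 0;0 0 0 0 0 0;0 0 -5 0 0 0;0 0 -10 0 0 0;0 0 -15 0 0 0' 1 |grep -E 'pos|force'
python3 -m inch '0 0 -20 0 0 0;0 0 -25 0 0 0;0 0 -20 0 0 0;-10 0 -7 0 0 0;-20 0 0 0 0 0;-20 0 0 0 0 0;-10 0 0 0 0 0;0 0 0 0 0 0;0 0 0 0 0 0;0 0 0 0 0 0' 1 |grep -E 'pos|force'
python3 - <<'E'
from h import *
w=cap('wrist');save(w,'w8.png')
for z in (68,12): [print(z,r) for r in rings(w,z)]
h=cv2.cvtColor(w['image'],cv2.COLOR_RGB2HSV); m=cv2.inRange(h,(75,90,40),(98,255,255))
for k in cv2.findContours(m,cv2.RETR_LIST,cv2.CHAIN_APPROX_NONE)[0]:
    if len(k)>40: e=cv2.fitEllipse(k); print(np.round(e[0],1),np.round(e[1],1))
E
python3 to.py 411 -330 130 90
```

```text
eef_pos: [634.9, -151.7, 91.0]
force: [0.4, 0.7, -0.4]
grip_force: 0.0
eef_pos: [635.1, -211.1, 162.8]
force: [-0.2, 0.4, -0.1]
grip_force: 0.0
68 (array([ 456.8, -294.3,   35.3]), array([ 456.6, -294.9]), array([129., 291.]), array([27.2, 30.9]))
68 (array([ 635.5, -151.6,   53.7]), array([ 635.5, -150.7]), array([318., 134.]), array([65.4, 67.1]))
12 (array([ 414.8, -330.5,   43.6]), array([ 414.6, -331.2]), array([129., 291.]), array([27.2, 30.9]))
12 (array([ 635.7, -154.1,   66.3]), array([ 635.6, -153.1]), array([318., 134.]), array([65.4, 67.1]))
[128.9 290.9] [27.2 30.9]
[317.9 135.7] [42.5 43.7]
[317.6 134.9] [55.3 57.5]
[318.2 133.6] [65.4 67.1]
t 24.1 pos [ 635.2 -210.9  162.9] yaw 89.88 down [-0.  0. -1.] F [-0.1  0.2 -0.9] w 0.995 0.0 j6 -0.49
shift [-119.6 -223.9   32.9] turn -0.02
```

```bash
python3 -m inch '-6 -12 0 0 0 0;-12 -22 2 0 0 0;-15 -28 4 0 0 0;-15 -28 4 0 0 0;-15 -28 6 0 0 0;-15 -28 6 0 0 0;-15 -28 6 0 0 0;-13 -24 5 0 0 0;-9 -16 0 0 0 0;-5 -10 0 0 0 0' |grep -E 'pos|force'
python3 -m inch '0 0 0 0 0 0;0 0 0 0 0 0;0 0 0 0 0 0;0 0 0 0 0 0;0 0 0 0 0 0;0 0 0 0 0 0;0 0 0 0 0 0;0 0 0 0 0 0;0 0 0 0 0 0;0 0 0 0 0 0' |grep -E 'pos|force'
python3 - <<'E'
from h import *
w=cap('wrist')
for z in (12,): [print(z,r) for r in rings(w,z)]
E
python3 to.py 411 -330 7.5 90
```

```text
eef_pos: [409.5, -331.4, 130.0]
force: [0.4, 0.1, 0.2]
grip_force: 0.0
eef_pos: [410.8, -331.2, 130.0]
force: [-0.0, 0.6, 0.1]
grip_force: 0.0
12 (array([ 410.9, -333.3,   36. ]), array([ 410.9, -333.3]), array([318., 201.]), array([35.5, 36. ]))
12 (array([ 648.2, -172.2,   33.8]), array([ 649.6, -172.9]), array([620.,   4.]), array([ 9.7, 44.5]))
t 25.9 pos [ 410.8 -331.2  130. ] yaw 89.82 down [ 0. -0. -1.] F [-0.7  1.   0.3] w 0.996 0.0 j6 -0.9
shift [  1.2   0.2 122.5] turn -0.03
```

Ring_d is at (410.9,−333.3). I grip it the same way.

```bash
python3 -m inch '-2.1 0 20 0 0 0;0 0 20 0 0 0;0 0 20 0 0 0;0 0 20 0 0 0;0 0 18 0 0 0;0 0 12 0 0 0;0 0 8 0 0 0;0 0 4.5 0 0 0;0 0 0 0 0 0;0 0 0 0 0 0' 1 |grep -E 'pos|force'
python3 -m inch '0 0 0 0 0 0;0 0 0 0 0 0;0 0 0 0 0 0;0 0 0 0 0 0;0 0 0 0 0 0;0 0 0 0 0 0;0 0 0 0 0 0;0 0 0 0 0 0;0 0 0 0 0 0;0 0 0 0 0 0' 0 40
python3 -m inch '0 0 -5 0 0 0;0 0 -10 0 0 0;0 0 -20 0 0 0;0 0 -25 0 0 0;0 0 -30 0 0 0;0 0 -30 0 0 0;0 0 -20 0 0 0;0 0 -12 0 0 0;0 0 0 0 0 0;0 0 0 0 0 0' | grep -E 'pos|force|width'
python3 to.py 635.6 -151.8 160 90
```

```text
eef_pos: [411.0, -333.6, 8.0]
force: [-0.0, 0.8, 0.3]
grip_force: 0.0
time_s: 27.52
eef_pos: [410.9, -333.5, 8.3]
ee_rot: [0.0, 0.708, 0.706, -0.0]
force: [-2.3, 1.8, 7.1]
grip_width: 0.382
grip_force: 39.0
eef_pos: [410.7, -333.3, 159.9]
force: [0.5, 0.1, -0.6]
grip_width: 0.373
grip_force: 39.7
t 28.4 pos [ 410.7 -333.3  159.9] yaw 89.83 down [ 0.001 -0.001 -1.   ] F [ 0.5  0.1 -0.6] w 0.373 39.7 j6 -0.9
shift [ 1.821e+02  2.243e+02 -1.000e-01] turn -0.03
```

```bash
python3 -m inch '8 10 0 0 0 0;16 20 0 0 0 0;22 27 0 0 0 0;24 30 0 0 0 0;24 30 0 0 0 0;24 30 0 0 0 0;22 27 0 0 0 0;18 22 0 0 0 0;14 16 0 0 0 0;8 10 0 0 0 0' |grep -E 'pos|force'
python3 -m inch '2 2.3 0 0 0 0;0 0 6 0 0 0;0 0 12 0 0 0;0 0 14 0 0 0;0 0 14 0 0 0;0 0 10 0 0 0;0 0 6 0 0 0;0 0 0 0 0 0;0 0 0 0 0 0;0 0 0 0 0 0' |grep -E 'pos|force'
python3 to.py 635.5 -151.8 79 90
```

```text
eef_pos: [634.6, -150.7, 157.6]
force: [0.2, -0.2, -0.6]
grip_force: 39.7
eef_pos: [635.8, -152.3, 98.3]
force: [-0.6, -0.2, 0.8]
grip_force: 39.7
t 30.0 pos [ 635.8 -152.3   98.3] yaw 89.81 down [ 0.001 -0.001 -1.   ] F [-0.6 -0.2  0.8] w 0.379 39.7 j6 -0.41
shift [ 0.5 -0.4 19.3] turn -0.03
```

```bash
python3 -m inch '0.3 -0.3 2 0 0 0;0 0 2 0 0 0;0 0 2 0 0 0;0 0 2 0 0 0;0 0 2 0 0 0;0 0 0 0 0 0;0 0 0 0 0 0;0 0 0 0 0 0;0 0 0 0 0 0;0 0 0 0 0 0' |grep -E 'pos|force'
python3 -m inch '0 0 2 0 0 0;0 0 2 0 0 0;0 0 2 0 0 0;0 0 2 0 0 0;0 0 1.5 0 0 0;0 0 0 0 0 0;0 0 0 0 0 0;0 0 0 0 0 0;0 0 0 0 0 0;0 0 0 0 0 0' |grep -E 'pos|force'
python3 to.py 635.5 -151.8 78.5 90
```

```text
eef_pos: [635.4, -151.7, 87.6]
force: [0.7, 0.2, -0.7]
grip_force: 39.7
eef_pos: [635.3, -151.7, 78.3]
force: [-2.5, 0.1, 5.4]
grip_force: 40.6
t 31.7 pos [ 635.3 -151.7   78.3] yaw 89.83 down [ 0. -0. -1.] F [-2.5  0.1  5.4] w 0.381 40.6 j6 -0.41
shift [-0.1  0.2 -0.2] turn -0.03
```

```bash
python3 -m inch '0 0 0 0 0 0;0 0 0 0 0 0;0 0 0 0 0 0;0 0 0 0 0 0;0 0 0 0 0 0;0 0 0 0 0 0;0 0 0 0 0 0;0 0 -5 0 0 0;0 0 -10 0 0 0;0 0 -15 0 0 0' 1 |grep -E 'pos|force'
python3 -m inch '0 0 -20 0 0 0;0 0 -25 0 0 0;0 0 -10 0 0 0;-10 0 0 0 0 0;-20 0 0 0 0 0;-20 0 0 0 0 0;-10 0 0 0 0 0;0 0 0 0 0 0;0 0 0 0 0 0;0 0 0 0 0 0' 1 |grep -E 'pos|force'
python3 - <<'E'
from h import *
w=cap('wrist');s=cap('side');t=cap('top')
u=proj(w,(635.5,-152,60)).astype(int);v=proj(s,(635.5,-152,60)).astype(int)
a=cv2.resize(w['image'][max(u[1]-60,0):u[1]+60,u[0]-65:u[0]+65],(390,360));b=cv2.resize(s['image'][v[1]-30:v[1]+30,v[0]-32:v[0]+33],(390,360),interpolation=cv2.INTER_CUBIC)
cv2.imwrite('pics/w9.png',np.hstack([a,b])[:,:,::-1])
E
python3 to.py 490 140 200 90
```

```text
eef_pos: [634.9, -151.5, 108.1]
force: [0.6, 0.8, 0.7]
grip_force: 0.0
eef_pos: [635.1, -210.8, 162.5]
force: [-0.2, 0.3, -0.0]
grip_force: 0.0
t 33.5 pos [ 635.2 -210.8  163. ] yaw 89.89 down [-0.  0. -1.] F [-0.1  0.1  0.3] w 1.001 0.0 j6 -0.49
shift [ 350.5 -145.9  -36.9] turn -0.02
```

View pics/w9.png

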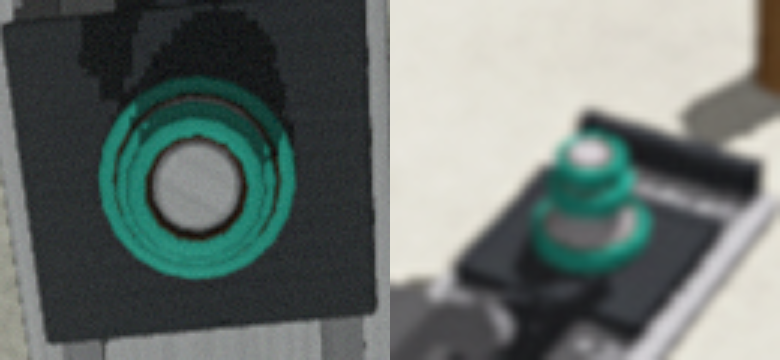

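All three rings are home, concentric and level in both views. Next is the hook.

```bash
python3 -m inch '15 -7 -1 0 0 0;30 -14 -2 0 0 0;34 -17 -2 0 0 0;34 -17 -2 0 0 0;34 -17 -2 0 0 0;34 -17 -2 0 0 0;34 -17 -2 0 0 0;34 -17 -2 0 0 0;34 -17 -2 0 0 0;34 -15 0 0 0 0' |grep -E 'pos|force'
python3 -m inch '15 -7 0 0 0 0.6;9 -3 0 0 0 1.1;0 0 0 0 0 1.15;0 0 0 0 0 1.15;0 0 0 0 0 1.15;0 0 0 0 0 1.15;0 0 0 0 0 1.15;0 0 0 0 0 1.15;0 0 0 0 0 1.15;0 0 0 0 0 1.15'|grep -E 'pos|force'
python3 -m inch '0 0 0 0 0 1.15;0 0 0 0 0 1.15;0 0 0 0 0 1.15;0 0 0 0 0 1.15;0 0 0 0 0 1.15;0 0 0 0 0 0.5;0 0 0 0 0 0;0 0 0 0 0 0;0 0 0 0 0 0;0 0 0 0 0 0'|grep -E 'pos|force'
python3 - <<'E'
from h import *
import pickle
w=cap('wrist');pickle.dump(w,open('w10.pkl','wb'));save(w,'w10.png')
print(proj(w,(490,140,34)))
E
python3 to.py 490 140 200 -13
```

```text
eef_pos: [479.8, 107.7, 180.6]
force: [0.6, 1.0, -1.5]
grip_force: 0.0
eef_pos: [471.5, 130.4, 180.2]
force: [0.6, -0.3, 0.6]
grip_force: 0.0
eef_pos: [471.7, 130.1, 180.0]
force: [0.2, -0.2, -0.4]
grip_force: 0.0
[304.47810766 176.05255278]
t 36.0 pos [471.7 130.1 180. ] yaw -13.01 down [ 0.  0. -1.] F [-1.   0.3  0.2] w 1.001 0.0 j6 1.83
shift [ 15.6 -13.8 -20. ] turn -0.0
```

View pics/w10.png

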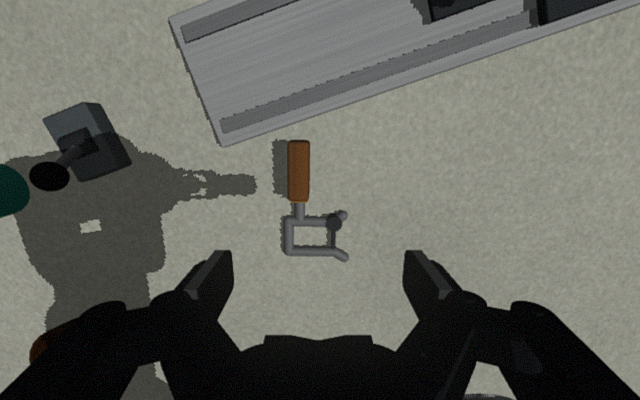

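The grip's top face spans about (288–310, 140–202). The pocket arms are at rows ~220 and ~251, with the back bar at column ~290 and the lips opening to the right.

```bash
cat > hk.py <<'E'
from h import *
import pickle,sys
w=pickle.load(open('w10.pkl','rb')) if len(sys.argv)<2 else cap('wrist')
h=cv2.cvtColor(w['image'],cv2.COLOR_RGB2HSV); m=cv2.inRange(h,(5,130,100),(20,255,255)); m[:130]=0
k=max(cv2.findContours(m,cv2.RETR_EXTERNAL,cv2.CHAIN_APPROX_NONE)[0],key=cv2.contourArea)
p=np.array([onz(w,q,34)[:2] for q in k[:,0].astype(float)]).astype(np.float32)
r=cv2.minAreaRect(p);print('grip',r)
g=cv2.cvtColor(w['image'],cv2.COLOR_RGB2GRAY); x,y,a,b=cv2.boundingRect(k); print(x,y,a,b)
s=h[...,1]; mm=((g<125)&(g>60)).astype(np.uint8)
for row in (225,235,245): print(row,g[row,280:345])
for col in (296,305,315,325): print(col,g[200:265,col])
E
python3 hk.py
```

```text
grip ((466.0269775390625, 156.01426696777344), (8.359869956970215, 1.0858756303787231), 77.07398986816406)
291 201 9 2
225 [103  74  76  49  54  67  79  88  95 103 104  88  76  71  77  87  79  78
  77  79  75  83  79  81  73  80  76  81  77  87  82  77  74  75  80  82
  85  81  83  82  81  86  83  83  84  57  41  42  42  46  45  46  38  51
  36  39  44  50  48  53  38  64 124 145 141]
235 [157 110  73  65  58  68  80  85  93 104 102  95  89  98 140 147 145 149
 147 152 148 145 147 144 143 136 139 131 134 136 148 149 146 150 149 147
 146 147 149 145 145 143 144 153 149 151 100  69  69  71  73  53  40  46
  47  76 129 139 142 144 149 151 153 152 142]
245 [102  75  74  60  55  68  76  86  94 101 105  98  85  74  58  64  65  71
  74 106 121 122 117  80  69  68  66  64  77 106 118 119  91  75  69  72
 106 116 111 115 119 110  84  73  65  77  71  64  72  76  64  48  47  45
  53 112 147 152 144 144 142 142 146 144 144]
296 [ 51  77  86  65  66  67  68  60  61  62  63  60  64  70  64  66  70  64
  69  77  86  91  92  94  85  79 112 144 156 150 147 144 144 146 148 145
 147 147 149 152 146 148
[... 201 characters left out ...]
 80 113 152 151 150 150 144 143 139 143 136
 139 144 142 144 143 146 150 145 123  68  53  51  67  75  90 101  96  93
  85  88 118 151 150 153 152 148 147 145 147]
315 [144 140 144 140 140 144 145 147 144 142 144 137 142 145 150 120  66  54
  72  77  88  90  96  91  85  82  92 132 147 148 144 141 143 144 149 147
 142 144 139 143 137 141 137 140 115  72  51  52  65  73  82  96 100  93
  89  84 118 149 151 145 148 147 144 144 152]
325 [146 136 146 143 139 145 142 142 141 139 145 143 140 120  71  70  62  50
  58  60  76  94  78  57  65  57  64 109 148 149 147 147 142 127 125 151
 150 148 146 143 147 125 116 147 118  77  56  52  70  77  86  99  93  95
  87  82 114 149 143 141 141 142 141 140 154]
```

```bash
sed -i 's/(5,130,100),(20,255,255)/(3,110,40),(22,255,255)/; /^s=h/,$d' hk.py
cat >> hk.py <<'E'
A=onz(w,(289.5,221),6)[:2];B=onz(w,(289.5,250.3),6)[:2]
print('back bar mid ends',A,B,'dist(38)',np.linalg.norm(A-B),'hook +x dir deg',np.degrees(np.arctan2(*(B-A)[::-1])))
ex=(B-A)/np.linalg.norm(B-A); ey=np.array([-ex[1],ex[0]])
O=(A+B)/2+13*ey; print('origin',O,'grip from origin',O-81*ex)
E
python3 hk.py
```

```text
grip ((495.05206298828125, 145.27578735351562), (20.834091186523438, 62.91399002075195), 75.42627716064453)
288 141 22 62
back bar mid ends [437.35614716 172.12921648] [401.11765418 181.49520335] dist(38) 37.42926773744313 hook +x dir deg 165.50878041370498
origin [415.98388941 164.22579193] grip from origin [494.40695533 143.95702947]
```

```bash
python3 -m inch '5 -5 10 0 0 0.25;10 -10 20 0 0 0;4 -4 25 0 0 0;0 0 25 0 0 0;0 0 25 0 0 0;0 0 20 0 0 0;0 0 16 0 0 0;0 0 12 0 0 0;0 0 8 0 0 0;0 0 5 0 0 0' 1|grep -E 'pos|force'
python3 -m inch '0 0 0 0 0 0;0 0 0 0 0 0;0 0 0 0 0 0;0 0 0 0 0 0;0 0 0 0 0 0;0 0 0 0 0 0;0 0 0 0 0 0;0 0 0 0 0 0;0 0 0 0 0 0;0 0 0 0 0 0' 0 90
python3 -m inch '0 0 -5 0 0 0;0 0 -8 0 0 0;0 0 -10 0 0 0;0 0 -15 0 0 0;0 0 -20 0 0 0;0 0 -20 0 0 0;0 0 -15 0 0 0;0 0 -7 0 0 0;0 0 0 0 0 0;0 0 0 0 0 0' | grep -E 'pos|force|width'
python3 to.py 495 145 114 -14.5
```

```text
eef_pos: [494.6, 143.7, 13.2]
force: [-1.5, 0.0, 0.4]
grip_force: 0.0
time_s: 37.72
eef_pos: [495.3, 143.9, 14.9]
ee_rot: [-0.0, 0.992, -0.127, 0.001]
force: [-1.4, -0.1, 6.6]
grip_width: 0.233
grip_force: 88.9
eef_pos: [494.6, 143.7, 113.9]
force: [-0.2, -1.4, -3.3]
grip_width: 0.234
grip_force: 88.2
t 38.5 pos [494.6 143.7 113.9] yaw -14.57 down [-0. -0. -1.] F [-0.2 -1.4 -3.3] w 0.234 88.2 j6 1.88
shift [ 0.1 -1.3 -0.1] turn -0.01
```

```bash
python3 -m inch '0 0 0 0 0 -0.6;0 0 0 0 0 -1.1;0 0 0 0 0 -1.15;0 0 0 0 0 -1.15;0 0 0 0 0 -1.15;0 0 0 0 0 -1.15;0 0 0 0 0 -1.15;0 0 0 0 0 -1.15;0 0 0 0 0 -1.15;0 0 0 0 0 -1.15'|grep -E 'pos|force'
python3 -m inch '0 0 0 0 0 -1.15;0 0 0 0 0 -1.15;0 0 0 0 0 -1.15;0 0 0 0 0 -1.15;0 0 0 0 0 -1.15;0 0 0 0 0 -1.1;0 0 0 0 0 -0.55;0 0 0 0 0 0;0 0 0 0 0 0;0 0 0 0 0 0'|grep -E 'pos|force'
python3 -m inch '-5 0 0 0 0 0;-12 2 0 0 0 0;-18 2 0 0 0 0;-18 2 0 0 0 0;-18 2 0 0 0 0;-18 2 0 0 0 0;-12 2 0 0 0 0;-7 1 0 0 0 0;-3 0 0 0 0 0;0 0 0 0 0 0'|grep -E 'pos|force|width'
python3 - <<'E'
from h import *
t=cap('top');a=cv2.resize(t['image'][100:260,200:420],None,fx=3.6,fy=3.6,interpolation=cv2.INTER_CUBIC);cv2.imwrite('pics/t2.png',a[:,:,::-1])
w=cap('wrist')
s=cap('side');save(s,'s2.png')
E
python3 to.py 518.2 34.5 45.5 95.2
```

```text
eef_pos: [494.1, 143.7, 112.7]
force: [-0.2, 0.4, -3.5]
grip_force: 88.3
eef_pos: [494.5, 143.7, 113.4]
force: [0.3, -1.1, -2.1]
grip_force: 88.3
eef_pos: [517.8, 34.0, 113.9]
force: [-0.5, -0.1, -2.2]
grip_width: 0.232
grip_force: 88.2
t 41.2 pos [517.7  35.  114. ] yaw 95.26 down [-0.  0. -1.] F [ 0.3 -0.  -2.5] w 0.231 88.2 j6 -0.25
shift [-0.6  0.5 68.5] turn 0.01
```

View pics/s2.png

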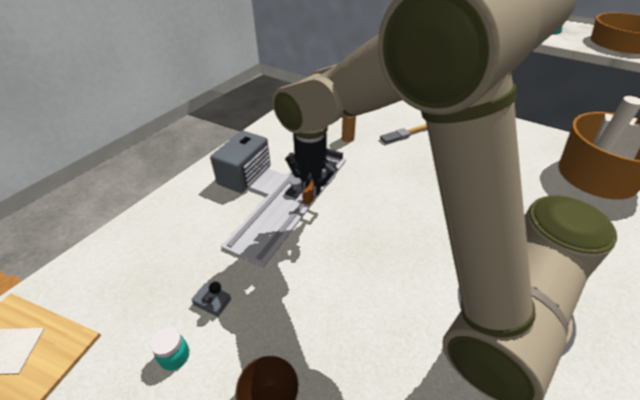

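The gripper is beside the track holding the grip at (308,190), and the hook is hidden behind it in this view. I lower to hook height and approach by force.

```bash
python3 -m inch '0 0 4 0 0 0;0 0 8 0 0 0;0 0 12 0 0 0;0 0 14 0 0 0;0 0 13 0 0 0;0 0 10 0 0 0;0 0 5 0 0 0;0 0 2.5 0 0 0;0 0 0 0 0 0;0 0 0 0 0 0'|grep -E 'pos|force'
python3 -m inch '-0.5 2 0 0 0 0;0 4 0 0 0 0;0 5 0 0 0 0;0 5 0 0 0 0;0 5 0 0 0 0;0 5 0 0 0 0;0 4 0 0 0 0;0 3 0 0 0 0;0 2 0 0 0 0;0 0 0 0 0 0'|grep -E 'pos|force|width'
python3 - <<'E'
from h import *
t=cap('top');a=cv2.resize(t['image'][100:260,200:420],None,fx=3.6,fy=3.6,interpolation=cv2.INTER_CUBIC);cv2.imwrite('pics/t3.png',a[:,:,::-1])
E
python3 to.py 617.8 43.6 45.5 95.2
```

```text
eef_pos: [518.2, 34.4, 45.9]
force: [0.0, -0.7, -2.8]
grip_force: 88.2
eef_pos: [553.1, 37.1, 45.4]
force: [0.1, 0.5, -3.1]
grip_width: 0.231
grip_force: 88.2
t 42.9 pos [552.8  37.1  45.4] yaw 95.23 down [-0.  0. -1.] F [-0.1 -0.3 -3.1] w 0.234 88.2 j6 -0.24
shift [ 0.5 65.3 -0.1] turn 0.0
```

View pics/t3.png

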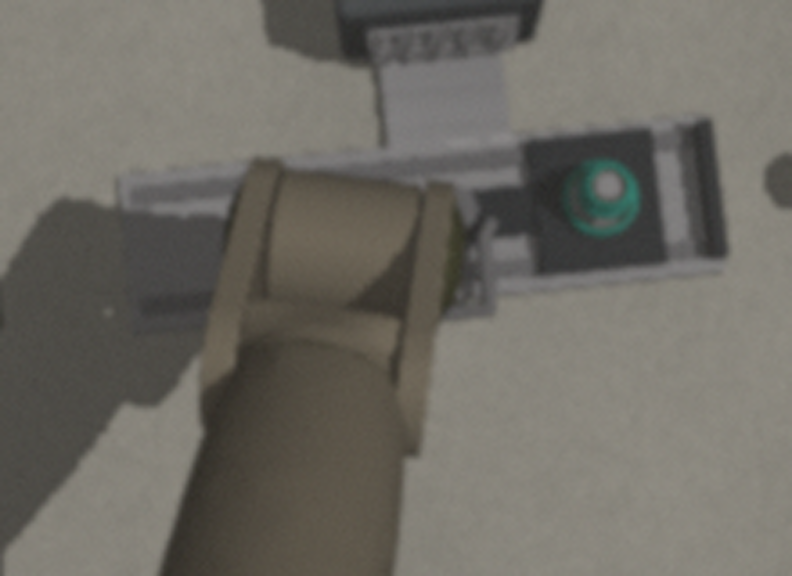

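The far hook arm is at crop x≈488 and runs past the pin, so it lines up. I continue onto the pin.

```bash
python3 -m inch '0 2 0 0 0 0;0 4 0 0 0 0;0 5 0 0 0 0;0 5 0 0 0 0;0 5 0 0 0 0;0 5 0 0 0 0;0 4 0 0 0 0;0 3 0 0 0 0;0 2 0 0 0 0;0 0 0 0 0 0'|grep -E 'pos|force'
python3 -m inch '0 2 0 0 0 0;0 3 0 0 0 0;0 3 0 0 0 0;0 3 0 0 0 0;0 3 0 0 0 0;0 3 0 0 0 0;0 3 0 0 0 0;0 2 0 0 0 0;0 0 0 0 0 0;0 0 0 0 0 0'|grep -E 'pos|force|width'
python3 to.py 617.8 43.6 45.5 95.2
```

```text
eef_pos: [587.0, 41.0, 44.7]
force: [-4.3, 3.5, -2.5]
grip_force: 88.3
eef_pos: [610.0, 41.8, 45.7]
force: [0.2, -0.3, -2.5]
grip_width: 0.237
grip_force: 88.4
t 44.6 pos [610.   41.8  45.7] yaw 95.23 down [ 0.001 -0.001 -1.   ] F [ 0.2 -0.3 -2.5] w 0.237 88.4 j6 -0.21
shift [1.1 7.9 0.2] turn 0.01
```

```bash
python3 -m inch '0.5 2 0 0 0 0;0 2 0 0 0 0;0 1.5 0 0 0 0;0 1 0 0 0 0;0 0.5 0 0 0 0;0 0 0 0 0 0;0 0 0 0 0 0;0 0 0 0 0 0;0 0 0 0 0 0;0 0 0 0 0 0'|grep -E 'pos|force'
python3 -m inch '0 0.5 0 0 0 0;0 0.5 0 0 0 0;0 0 0 0 0 0;0 0 0 0 0 0;0 0 0 0 0 0;0 0 0 0 0 0;0 0 0 0 0 0;0 0 0 0 0 0;0 0 0 0 0 0;0 0 0 0 0 0'|grep -E 'pos|force|width'
python3 -m inch '0 0.5 0 0 0 0;0 0.5 0 0 0 0;0 0 0 0 0 0;0 0 0 0 0 0;0 0 0 0 0 0;0 0 0 0 0 0;0 0 0 0 0 0;0 0 0 0 0 0;0 0 0 0 0 0;0 0 0 0 0 0'|grep -E 'pos|force|width'
python3 to.py 617.8 43.6 45.5 95.2
```

```text
eef_pos: [616.4, 43.4, 45.5]
force: [-0.4, 0.6, -2.9]
grip_force: 88.4
eef_pos: [617.4, 43.5, 45.5]
force: [0.9, -0.5, -2.8]
grip_width: 0.238
grip_force: 88.4
eef_pos: [618.4, 43.6, 45.5]
force: [-1.1, -0.1, -3.2]
grip_width: 0.231
grip_force: 88.5
t 47.1 pos [618.4  43.6  45.5] yaw 95.23 down [-0.  0. -1.] F [-1.1 -0.1 -3.2] w 0.231 88.5 j6 -0.21
shift [ 0.  -0.6 -0. ] turn 0.0
```

```bash
for i in 1 2 3; do python3 -m inch '0 0.5 0 0 0 0;0 0.5 0 0 0 0;0 0 0 0 0 0;0 0 0 0 0 0;0 0 0 0 0 0;0 0 0 0 0 0;0 0 0 0 0 0;0 0 0 0 0 0;0 0 0 0 0 0;0 0 0 0 0 0'|grep -E 'pos|^force|width'; done
python3 -c "
from h import *
s=cap('side');v=proj(s,(625,-37,50)).astype(int);print(v);cv2.imwrite('pics/s3.png',cv2.resize(s['image'][v[1]-50:v[1]+60,v[0]-70:v[0]+70],None,fx=5,fy=5,interpolation=cv2.INTER_CUBIC)[:,:,::-1])"
```

```text
eef_pos: [619.0, 43.7, 45.3]
force: [-5.5, -0.9, -1.9]
grip_width: 0.235
eef_pos: [619.4, 43.7, 45.1]
force: [-7.9, -0.8, -0.5]
grip_width: 0.234
eef_pos: [619.8, 43.8, 44.9]
force: [-9.9, -1.4, 0.8]
grip_width: 0.234
[294 180]
```

```bash
python3 -m inch '0 -1 0 0 0 0;0 -1 0 0 0 0;0 -3 0 0 0 0;0 -4 0 0 0 0;0 -5 0 0 0 0;0 -5 0 0 0 0;0 -4 0 0 0 0;0 -3 0 0 0 0;0 -1 0 0 0 0;0 0 0 0 0 0'|grep -E 'pos|^force|width'
for i in 1 2 3; do python3 -m inch '0 -1 0 0 0 0;0 -1 0 0 0 0;0 0 0 0 0 0;0 0 0 0 0 0;0 0 0 0 0 0;0 0 0 0 0 0;0 0 0 0 0 0;0 0 0 0 0 0;0 0 0 0 0 0;0 0 0 0 0 0'|grep -E 'pos|^force|width'; done
```

```text
eef_pos: [594.4, 41.4, 45.6]
force: [-0.5, -0.0, -3.0]
grip_width: 0.237
eef_pos: [592.5, 41.3, 45.5]
force: [-0.2, 0.0, -2.2]
grip_width: 0.227
eef_pos: [590.5, 41.1, 45.5]
force: [0.2, 0.7, -2.1]
grip_width: 0.232
eef_pos: [588.6, 40.9, 45.5]
force: [-0.4, -0.5, -2.2]
grip_width: 0.235
```

```bash
for i in 1 2 3; do python3 -m inch '0 -0.7 0 0 0 0;0 -0.8 0 0 0 0;0 0 0 0 0 0;0 0 0 0 0 0;0 0 0 0 0 0;0 0 0 0 0 0;0 0 0 0 0 0;0 0 0 0 0 0;0 0 0 0 0 0;0 0 0 0 0 0'|grep -E 'pos|^force|width'; done
```

```text
eef_pos: [587.2, 40.7, 45.6]
force: [2.9, -0.3, -3.8]
grip_width: 0.229
eef_pos: [586.6, 40.4, 45.8]
force: [7.0, -0.6, -5.3]
grip_width: 0.238
eef_pos: [586.0, 40.1, 46.0]
force: [12.4, -1.1, -6.9]
grip_width: 0.235
```

Latched: there is a stiff stop at 33 mm. I recentre and draw the carriage.

```bash
python3 -m inch '0 2 0 0 0 0;0 4 0 0 0 0;0 5 0 0 0 0;0 5 0 0 0 0;0 5 0 0 0 0;0 3 0 0 0 0;0 2 0 0 0 0;0 0 0 0 0 0;0 0 0 0 0 0;0 0 0 0 0 0'|grep -E 'pos|^force|width'
python3 -m inch '1 0 0 0 0 0;2 0 0 0 0 0;3 0 0 0 0 0;4 0 0 0 0 0;5 0 0 0 0 0;5 0 0 0 0 0;6 0 0 0 0 0;6 0 0 0 0 0;6 0 0 0 0 0;6 0 0 0 0 0'|grep -E 'pos|^force|width'
python3 -m inch '6 0 0 0 0 0;6 0 0 0 0 0;6 0 0 0 0 0;6 0 0 0 0 0;6 0 0 0 0 0;6 0 0 0 0 0;5 0 0 0 0 0;4 0 0 0 0 0;3 0 0 0 0 0;2 0 0 0 0 0'|grep -E 'pos|^force|width'
python3 to.py 610 171 45.5 95.2
```

```text
eef_pos: [609.8, 42.8, 45.4]
force: [-0.7, -0.0, -1.6]
grip_width: 0.23
eef_pos: [605.9, 87.3, 45.5]
force: [-0.9, -4.0, -2.6]
grip_width: 0.239
eef_pos: [601.3, 136.8, 45.5]
force: [-0.3, -3.7, -3.0]
grip_width: 0.233
t 58.0 pos [601.3 136.8  45.5] yaw 95.23 down [-0.  0. -1.] F [-0.3 -3.7 -3. ] w 0.233 89.1 j6 -0.06
shift [33.3 11.8 -0. ] turn 0.01
```

```bash
python3 -m inch '3 0 0 0 0 0;5 0 0 0 0 0;6 0 0 0 0 0;6 0 0 0 0 0;5 0 0 0 0 0;4 0 0 0 0 0;3 0 0 0 0 0;2 0 0 0 0 0;1 0 0 0 0 0;0 0 0 0 0 0'|grep -E 'pos|^force|width'
for i in 1 2 3; do python3 -m inch '1 0 0 0 0 0;0.5 0 0 0 0 0;0.5 0 0 0 0 0;0 0 0 0 0 0;0 0 0 0 0 0;0 0 0 0 0 0;0 0 0 0 0 0;0 0 0 0 0 0;0 0 0 0 0 0;0 0 0 0 0 0'|grep -E 'pos|^force|width'; done
python3 to.py 610 178 45.5 95.2
```

```text
eef_pos: [599.5, 161.2, 44.0]
force: [6.4, -57.1, -12.4]
grip_width: 0.233
eef_pos: [599.6, 161.3, 43.8]
force: [7.4, -65.9, -13.0]
grip_width: 0.233
eef_pos: [599.7, 161.5, 43.6]
force: [8.3, -75.8, -15.0]
grip_width: 0.238
eef_pos: [599.7, 161.7, 43.3]
force: [9.3, -84.5, -16.9]
grip_width: 0.23
t 61.3 pos [599.7 161.7  43.3] yaw 95.08 down [-0.002 -0.024 -1.   ] F [  9.3 -84.5 -16.9] w 0.23 88.6 j6 0.01
shift [15.3 11.7 -2.6] turn -0.02
```

```bash
python3 -m inch '-4 0 0 0 0 0;-4 0 0 0 0 0;-4 0 0 0 0 0;-3 0 0 0 0 0;0 0 0 0 0 0;0 0 0 0 0 0;0 0 0 0 0 0;0 0 0 0 0 0;0 0 0 0 0 0;0 0 0 0 0 0'|grep -E 'pos|^force|width'
python3 - <<'E'
from h import *
for n in('top','side'):
    c=cap(n)
    [print(n,r) for z in (40,) for r in rings(c,z)]
# track ends in world from top (bright alu mask)
    print(n,'post expected at stop (130 mm)',proj(c,(635.5-.0906*130,-151.8+.9959*130,84)),'118',proj(c,(635.5-.0906*118,-151.8+.9959*118,84)))
    save(c,n+'4.png')
E
python3 to.py 600 160 45.5 95.2
```

```text
eef_pos: [599.3, 160.1, 45.1]
force: [1.8, -17.4, -5.2]
grip_width: 0.232
top (array([ 18. , 743.1, 133. ]), array([ 24.1, 741.9]), array([ 39., 383.]), array([35.1, 49.9]))
top (array([543.9, 466.1,  48.3]), array([542.9, 462.1]), array([148., 190.]), array([12.9, 15.4]))
top (array([625. , -43.6,  60.5]), array([625.9, -46.6]), array([329., 158.]), array([16.9, 20.6]))
top post expected at stop (130 mm) [320.52221198 155.93073237] 118 [324.92041429 155.47826751]
side (array([531.7, 487.1,  66.4]), array([530.1, 489.1]), array([173., 354.]), array([27.9, 33.9]))
side (array([626.5, -46.4, 104.2]), array([623. , -40.1]), array([296., 183.]), array([20.3, 22.1]))
side (array([  194.6, -1870.5,   223.9]), array([  196.4, -1850.5]), array([551.,  28.]), array([10.1, 22.6]))
side (array([  523. , -1877.3,   234.2]), array([  536.4, -1869.8]), array([489.,  17.]), array([11.5, 22.6]))
side post expected at stop (130 mm) [291.11359584 174.18830879] 118 [293.32080971 171.76665423]
t 62.2 pos [599.3 160.1  45.1] yaw 95.21 down [-0.    -0.004 -1.   ] F [  1.9 -16.5  -5.2] w 0.232 90.5 j6 -0.01
shift [-0.2  0.7 -0.4] turn 0.0
```

```bash
python3 - <<'E'
from h import *
t=cap('top')
C=np.array([onz(t,(a/3+160-.3,b/3+120-.3),16)[:2] for a,b in((218,88),(232,215),(727,163),(712,40))]);print(C,C.mean(0))
d=[np.linalg.norm(C[i]-C[(i+1)%4]) for i in range(4)];print(d)
i0=cv2.imread('pics/top0.png')[:,:,::-1]
def deck(im):
    g=cv2.cvtColor(np.ascontiguousarray(im),cv2.COLOR_RGB2GRAY)
    for r in (160,165,170,176): print(r,g[r,290:405:1].tolist())
deck(t['image'])
E
```

```text
[[ 661.20303657  230.89181671]
 [ 537.80357838  217.0062473 ]
 [ 581.62055674 -258.02306548]
 [ 702.21031869 -247.49546698]] [620.70937259 -14.40511711]
[np.float64(124.17824012731464), np.float64(477.0458841629647), np.float64(121.04842426748435), np.float64(480.1416357519596)]
160 [95, 95, 89, 72, 59, 53, 55, 54, 52, 54, 54, 54, 52, 54, 54, 56, 54, 54, 53, 48, 48, 50, 47, 44, 45, 44, 45, 50, 53, 59, 60, 61, 60, 67, 75, 81, 82, 84, 84, 85, 83, 82, 88, 86, 87, 80, 75, 82, 74, 59, 57, 58, 56, 57, 74, 101, 117, 123, 123, 123, 124, 122, 122, 126, 124, 125, 125, 124, 125, 126, 125, 123, 125, 125, 125, 124, 124, 126, 125, 124, 125, 126, 124, 124, 124, 124, 124, 125, 124, 123, 124, 125, 124, 123, 125, 124, 124, 123, 125, 124, 116, 94, 79, 74, 70, 60, 51, 58, 58, 64, 74, 105, 125, 133, 134]
165 [94, 94, 90, 84, 68, 56, 53, 56, 53, 55, 56, 54, 54, 56, 55, 52, 54, 54, 54, 51, 48, 56, 55, 58, 55, 52, 54, 49, 48, 54, 62, 68, 73, 71, 79, 86, 93, 92, 89, 91, 95, 90, 88, 84, 86, 84, 75, 62, 57, 57, 56, 57, 55, 57, 64, 86, 111, 121, 121, 123, 122, 122, 123, 121, 123, 123, 123, 123, 124, 124, 125, 1
[... 550 characters left out ...]
, 100, 100, 100, 97, 98, 98, 98, 96, 98, 100, 99, 100, 99, 100, 99, 98, 99, 100, 98, 99, 97, 96, 99, 100, 95, 83, 74, 67, 64, 53, 55, 59, 62, 79, 106, 128, 132]
176 [119, 120, 118, 117, 117, 114, 110, 109, 106, 107, 108, 109, 106, 106, 104, 103, 98, 101, 93, 77, 62, 58, 57, 58, 57, 58, 57, 57, 56, 57, 57, 56, 57, 57, 57, 56, 59, 56, 56, 56, 57, 57, 56, 56, 58, 56, 60, 57, 60, 59, 58, 59, 60, 61, 67, 75, 84, 100, 112, 113, 113, 116, 117, 118, 114, 116, 118, 120, 122, 123, 122, 122, 122, 122, 123, 122, 120, 123, 124, 125, 123, 124, 123, 126, 124, 123, 119, 120, 119, 120, 122, 120, 123, 122, 122, 119, 114, 113, 113, 113, 114, 116, 117, 120, 118, 121, 119, 120, 118, 122, 125, 130, 134, 136, 133]
```

```bash
python3 - <<'E'
from h import *
t=cap('top')
i0=cv2.imread('pics/top0.png')[:,:,::-1]
def edge(im,r,lo,hi,th):
    g=cv2.GaussianBlur(cv2.cvtColor(np.ascontiguousarray(im),cv2.COLOR_RGB2GRAY),(1,3),0).astype(float)[r,lo:hi]
    i=np.where((g[:-1]<th)&(g[1:]>=th))[0]; return [round(lo+k+(th-g[k])/(g[k+1]-g[k]),2) for k in i]
for r in(164,166,168): print(r,'now',edge(t['image'],r,335,420,90))
for r in(160,162,164,166,168): print(r,'start',edge(i0,r,370,420,90), 'start left',[edge(i0[:,::-1],r,640-360,640-335,90)])
for c in(345.3,384):print(c,onz(t,(c,165),28))
g=cv2.cvtColor(np.ascontiguousarray(i0),cv2.COLOR_RGB2GRAY)
print(g[162,340:405].tolist())
print('right end now',edge(t['image'],150,380,420,90),edge(i0,150,380,420,90))
E
```

```text
164 now [np.float64(345.04), np.float64(401.0)]
166 now [np.float64(345.22), np.float64(401.19)]
168 now [np.float64(345.44), np.float64(401.48)]
160 start [np.float64(383.41), np.float64(400.55)] start left [[]]
162 start [np.float64(383.73), np.float64(400.81)] start left [[]]
164 start [np.float64(383.92), np.float64(401.07)] start left [[]]
166 start [np.float64(384.26), np.float64(401.23)] start left [[np.float64(293.12)]]
168 start [np.float64(385.1), np.float64(401.57)] start left [[np.float64(292.53)]]
345.3 [607.98163047 -93.93855369  28.        ]
384 [ 606.51441627 -204.50707702   28.        ]
[56, 56, 56, 57, 58, 57, 55, 54, 52, 53, 54, 58, 56, 55, 57, 56, 59, 57, 56, 56, 56, 57, 62, 71, 79, 85, 90, 92, 89, 86, 80, 69, 60, 58, 57, 59, 57, 57, 58, 56, 56, 56, 57, 71, 98, 116, 124, 124, 125, 125, 116, 95, 77, 74, 69, 61, 50, 53, 56, 60, 69, 95, 119, 129, 131]
right end now [np.float64(399.22)] [np.float64(382.22), np.float64(399.26)]
```

```bash
python3 - <<'E'
from h import *
import pickle
w=pickle.load(open('w10.pkl','rb'));ty=np.array([-.0906,.9959]);tx=np.array([.9959,.0906])
g=cv2.cvtColor(w['image'],cv2.COLOR_RGB2GRAY)
m=(g[100:160,190:260]);
P=np.array([635.5,-151.8])
for z in(0,12):
    A=onz(w,(222,146),z)[:2];B=onz(w,(169.5,18),z)[:2]
    print(z,A,B,np.linalg.norm(A-B),'end y - post y',(A-P)@ty,(B-P)@ty,'x',(A-P)@tx,(B-P)@tx)
E
```

```text
0 [537.34550882 224.05798823] [667.68456289 235.598472  ] 130.8489655347873 end y - post y 383.20976737775175 382.89421686525486 x -63.699324034973316 67.15090774296189
12 [537.43236293 219.98522106] [662.92571564 231.09665662] 125.98430684933204 end y - post y 379.14582956922163 378.8420104871953 x -63.981818725714206 62.003707290805266
```

```bash
cat > wt.py <<'E'
from h import *
s=ctrl.sense();F=np.array(s['force']);M=np.array(s['wrist_torque']);print(s['time_s'],'pos',np.round(s['eef_pos'],1),'F',F.round(2),'M',M.round(3),'yaw-arm mm',round(1000*M[2]/F[1],1),'z-arm',round(-1000*M[0]/F[1],1))
E
python3 wt.py
python3 -m inch '1.5 0 0 0 0 0;1.5 0 0 0 0 0;0 0 0 0 0 0;0 0 0 0 0 0;0 0 0 0 0 0;0 0 0 0 0 0;0 0 0 0 0 0;0 0 0 0 0 0;0 0 0 0 0 0;0 0 0 0 0 0'|grep -E 'pos|^force|width'
python3 wt.py
```

```text
62.3333 pos [599.3 160.1  45.1] F [  0.45 -17.34  -5.44] M [-2.786 -0.114 -0.178] yaw-arm mm 10.2 z-arm -160.7
eef_pos: [599.4, 160.5, 44.7]
force: [2.8, -30.4, -8.0]
grip_width: 0.234
63.1667 pos [599.4 160.5  44.7] F [  2.85 -30.38  -8.04] M [-4.787 -0.443 -0.137] yaw-arm mm 4.5 z-arm -157.5
```

The torque arm (~12 mm) puts the pull at the pin. The 111 mm travel also matches the gap behind the deck at the start (it began about 19 mm off the loading end), so this is the end stop. I unload, lower and let go.

```bash
python3 -m inch '-1.5 0 0 0 0 0;-1.5 0 0 0 0 0;-1.5 0 0 0 0 0;-1 0 0 0 0 0;0 0 0 0 0 0;0 0 0 0 0 0;0 0 0 0 0 0;0 0 0 0 0 0;0 0 0 0 0 0;0 0 0 0 0 0'|grep -E 'pos|^force|width'
python3 -m inch '-1 0 0 0 0 0;0 0 0 0 0 0;0 0 1 0 0 0;0 0 1 0 0 0;0 0 1 0 0 0;0 0 1 0 0 0;0 0 1 0 0 0;0 0 0 0 0 0;0 0 0 0 0 0;0 0 0 0 0 0'|grep -E 'pos|^force|width'
python3 -m inch '0 0 1 0 0 0;0 0 1 0 0 0;0 0 0 0 0 0;0 0 0 0 0 0;0 0 0 0 0 0;0 0 0 0 0 0;0 0 0 0 0 0;0 0 0 0 0 0;0 0 0 0 0 0;0 0 0 0 0 0'|grep -E 'pos|^force|width'
```

```text
eef_pos: [599.3, 159.7, 45.4]
force: [0.3, -6.9, -3.5]
grip_width: 0.235
eef_pos: [599.4, 158.9, 40.5]
force: [-0.7, 0.0, -2.8]
grip_width: 0.23
eef_pos: [599.5, 158.9, 38.7]
force: [-0.9, 1.8, 2.3]
grip_width: 0.236
```

```bash
python3 -m inch '0 0 0 0 0 0;0 0 0 0 0 0;0 0 0 0 0 0;0 0 0 0 0 0;0 0 0 0 0 0;0 0 0 0 0 0;0 0 0 0 0 0;0 0 0 0 0 0;0 0 0 0 0 0;0 0 0 0 0 0' 0.6|grep -E 'pos|^force|width'
python3 -m inch '0 0 -5 0 0 0;0 0 -10 0 0 0;0 0 -20 0 0 0;0 0 -25 0 0 0;0 0 -30 0 0 0;0 0 -25 0 0 0;0 0 -15 0 0 0;0 0 -10 0 0 0;0 0 0 0 0 0;0 0 0 0 0 0' |grep -E 'pos|^force|width'
python3 - <<'E'
from h import *
t=cap('top');g=cv2.GaussianBlur(cv2.cvtColor(t['image'],cv2.COLOR_RGB2GRAY),(1,3),0).astype(float)
for r in(164,168):
    a=g[r,335:360];k=np.where((a[:-1]<90)&(a[1:]>=90))[0];print(r,335+k)
w=cap('wrist');save(w,'w12.png')
h=cv2.cvtColor(w['image'],cv2.COLOR_RGB2HSV); m=cv2.inRange(h,(3,110,40),(22,255,255))
for k in cv2.findContours(m,cv2.RETR_EXTERNAL,cv2.CHAIN_APPROX_NONE)[0]:
    if cv2.contourArea(k)>300:
        p=np.array([onz(w,q,46)[:2] for q in k[:,0].astype(float)]).astype(np.float32);print(cv2.minAreaRect(p),cv2.boundingRect(k))
# switch: knob dark blob
s=cap('side')
for c,n in((t,'top'),(s,'side')):
    gg=cv2.cvtColor(c['image'],cv2.COLOR_RGB2GRAY);x,y=(165,160) if n=='top' else (185,275)
    print(n,x,y);print('\n'.join(' '.join('%3d'%v for v in r) for r in (gg[y:y+40:2,x:x+42:2] if n=='top' else gg[y:y+50:2,x:x+50:2])))
E
python3 to.py 568 353 150 95.2
```

```text
eef_pos: [599.4, 158.9, 38.5]
force: [0.1, -0.2, 0.9]
grip_width: 0.602
eef_pos: [599.2, 158.8, 178.4]
force: [1.1, -0.1, -1.0]
grip_width: 0.601
164 [345]
168 [345]
((600.0804443359375, 159.71734619140625), (20.233022689819336, 65.0228271484375), 4.794434547424316) (309, 161, 22, 65)
top 165 160
 73  74  75  74  72  71  73  73  79  94  91  92  93  92  66  66  65  66  66  66  65
 72  73  73  72  73  74  72  72  79  94  93  93  93  90  67  66  63  64  66  63  66
 75  73  73  73  74  76  73  72  78  92  93  93  95  91  68  65  64  64  65  64  67
 97 102 110  87  72  73  71  71  73  93  94  92  93  93  69  63  66  63  65  64  65
125 125 125  95  72  74  70  67  72  92  93  92  95  91  69  68  75  73  81  82  82
125 127 125  95  74  72  70  56  63  92  93  93  93  91  70  83  87  89  89  89  87
124 121 119  92  73  71  73  56  63  92  91  93  93  91  72  83  84  87  87  85  84
 90  80  78  75  74  72  73  60  63  93  93  95  95  93  69  79  83  82  82  83  84
 76  74  73  73  74  73  74  61  64  94  96  97  96  94  68  75  78  77  80  82  82
 75  73  73  74  74  74  74  66  65  95  98  9
[... 2832 characters left out ...]
21 115 103  77  60  55  50  54 125 228 237 237 236 237 234
115 120 120 120 122 122 123 120 120 120 118 119 124 122 107  78  59 104 205 239 237 238 238 237 236
135 116 119 121 120 121 120 120 118 117 120 124 124 123 122 117 111 187 237 235 234 236 237 234 236
125 117 118 122 121 120 123 122 119 123 125 125 123 122 123 121 135 213 236 234 232 234 236 236 236
116 120 121 122 117 120 127 122 120 123 124 124 124 125 127 122 122 138 207 237 236 236 236 235 234
120 121 122 121 118 121 125 126 120 121 126 126 123 121 123 124 123 122 146 233 236 235 236 234 233
t 67.5 pos [598.9 158.8 177.1] yaw 95.22 down [-0.002 -0.    -1.   ] F [ 1.5 -0.2 -1.4] w 0.6 0.0 j6 -0.02
shift [196.2 -13.   27.1] turn 0.0
```

Hook and grip are resting at (600,160) and the deck hasn't moved. Now I triangulate the switch knob.

```bash
python3 - <<'E'
from h import *
t=cap('top');s=cap('side')
i0=cv2.imread('pics/top0.png',0);gs=cv2.cvtColor(s['image'],cv2.COLOR_RGB2GRAY)
def blob(g,x0,x1,y0,y1,th):
    m=(g[y0:y1,x0:x1]<th).astype(np.uint8);n,l,st,ce=cv2.connectedComponentsWithStats(m);i=1+np.argmax(st[1:,4]);return ce[i]+[x0,y0],st[i][4]
a,na=blob(i0,176,195,178,195,52);b,nb=blob(gs,205,225,280,296,22);print(a,na,b,nb)
o1,d1=ray(t,a);o2,d2=ray(s,b);A=np.c_[d1,-d2];k=np.linalg.lstsq(A,o2-o1,rcond=None)[0];p1=o1+k[0]*d1;p2=o2+k[1]*d2;print('knob',p1,p2)
C=np.array([onz(t,(u/3+160-.3,v/3+120-.3),25)[:2] for u,v in((52,150),(113,142),(120,213),(62,218))]);print(C.mean(0),C)
# side top-face corners (approx from the dump)
S=np.array([onz(s,p,25)[:2] for p in((191,299),(205,283),(228,297),(216,313))]);print('side',S.mean(0),S)
E
```

```text
[183.07407407 185.75925926] 54 [214.32222222 287.87777778] 90
knob [548.99696019 353.24968178  70.50396821] [548.73092481 353.05606072  70.40394162]
[571.45282209 353.12438374] [[601.32288451 386.55230694]
 [608.25272211 328.67958694]
 [540.12774605 321.24060994]
 [536.10793567 376.02503112]]
side [567.79600974 359.98009851] [[600.33189071 384.46455848]
 [604.6601137  338.8717304 ]
 [535.7668972  337.31073371]
 [530.42513737 379.27337146]]
```

```bash
python3 -m inch '6 -3 0 0 0 0;14 -5 0 0 0 0;24 -9 0 0 0 0;28 -11 0 0 0 0;28 -11 0 0 0 0;28 -11 0 0 0 0;28 -11 0 0 0 0;24 -9 0 0 0 0;14 -5 0 0 0 0;4 -1 0 0 0 0' 0 30|grep -E 'pos|^force|width'
python3 -m inch '0 0 5 0 0 0;0 0 12 0 0 0;0 0 18 0 0 0;0 0 20 0 0 0;0 0 18 0 0 0;0 0 14 0 0 0;0 0 9 0 0 0;0 0 6 0 0 0;0 0 0 0 0 0;0 0 0 0 0 0'|grep -E 'pos|^force|width'
python3 to.py 506 349 75 95.2
```

```text
eef_pos: [503.9, 351.6, 178.4]
force: [-0.3, 0.0, -0.3]
grip_width: 0.001
eef_pos: [506.1, 348.8, 76.9]
force: [-0.5, -0.8, 0.4]
grip_width: -0.003
t 69.2 pos [506.1 348.8  76.9] yaw 95.19 down [ 0.001  0.    -1.   ] F [-0.5 -0.8  0.4] w -0.003 0.0 j6 0.32
shift [ 0.2 -0.1  1.9] turn -0.0
```

```bash
python3 -m inch '0 3 0 0 0 0;0 6 0 0 0 0;0 6 0 0 0 0;0 6 0 0 0 0;0 6 0 0 0 0;0 6 0 0 0 0;0 5 0 0 0 0;0 4 0 0 0 0;0 3 0 0 0 0;0 0 0 0 0 0' |grep -E 'pos|^force'
for i in 1 2 3 4; do python3 -m inch '0 1 0 0 0 0;0 1.5 0 0 0 0;0 1.5 0 0 0 0;0 1 0 0 0 0;0 0 0 0 0 0;0 0 0 0 0 0;0 0 0 0 0 0;0 0 0 0 0 0;0 0 0 0 0 0;0 0 0 0 0 0'|grep -E 'pos|^force'; done
```

```text
eef_pos: [554.7, 354.9, 83.7]
force: [-3.7, -0.7, 34.1]
eef_pos: [559.6, 355.4, 83.3]
force: [-2.4, 0.7, 30.5]
eef_pos: [560.4, 354.1, 76.4]
force: [0.5, -0.4, 0.6]
eef_pos: [565.4, 354.6, 76.6]
force: [0.3, 0.2, -0.0]
eef_pos: [570.4, 355.0, 76.6]
force: [0.8, 0.3, -0.0]
```

The finger rode over the knob, so I went too high. I raise, back off and re-measure the knob.

```bash
python3 -m inch '0 0 -10 0 0 0;0 0 -20 0 0 0;0 0 -25 0 0 0;0 0 -25 0 0 0;0 -10 -10 0 0 0;0 -22 0 0 0 0;0 -26 0 0 0 0;0 -26 0 0 0 0;0 -22 0 0 0 0;0 -14 0 0 0 0' |grep -E 'pos|^force'
python3 - <<'E'
from h import *
w=cap('wrist');s=cap('side');t=cap('top');save(w,'w13.png')
for c,n in((w,'w'),(s,'s'),(t,'t')):
    u=proj(c,(570,356,60));g=cv2.cvtColor(c['image'],cv2.COLOR_RGB2GRAY);R=70 if n=='w' else 25
    x0,y0=max(int(u[0])-R,0),max(int(u[1])-R,0);sub=g[y0:y0+2*R,x0:x0+2*R]
    m=(sub<(22 if n!='t' else 50)).astype(np.uint8);k,l,st,ce=cv2.connectedComponentsWithStats(m)
    print(n,np.round(u),[(np.round(ce[i]+[x0,y0],1),st[i][2:].tolist()) for i in range(1,k) if st[i][4]>15])
E
python3 to.py 506 349 60 95.2
```

```text
eef_pos: [449.0, 344.1, 167.5]
force: [0.4, -0.3, -0.6]
w [452. 201.] [(array([490.5, 206.5]), [34, 29, 758])]
s [207. 287.] [(array([228.4, 261.9]), [7, 3, 18]), (array([196.5, 278.6]), [9, 8, 59])]
t [183. 179.] [(array([180.9, 169.5]), [9, 9, 55]), (array([161. , 198.5]), [9, 9, 61])]
t 74.4 pos [450.8 344.3 167.6] yaw 95.26 down [ 0.001  0.001 -1.   ] F [ 0.5  0.7 -0.8] w -0.004 0.0 j6 0.35
shift [ -0.5  55.2 107.7] turn 0.01
```

```bash
python3 - <<'E'
from h import *
w=cap('wrist');s=cap('side');t=cap('top')
def tri(L):
    A=[];b=[]
    for c,u in L:
        o,d=ray(c,u);d/=np.linalg.norm(d);P=np.eye(3)-np.outer(d,d);A.append(P);b.append(P@o)
    return np.linalg.lstsq(np.vstack(A),np.hstack(b),rcond=None)[0]
print(tri([(w,(490.5,206.5)),(t,(180.9,169.5))]),tri([(s,(196.5,278.6)),(t,(180.9,169.5))]),tri([(w,(490.5,206.5)),(s,(196.5,278.6))]))
E
```

```text
[593.65844312 357.92120368  79.85056727] [593.42643431 358.52700365  75.35231304] [607.05261289 353.46945562  59.36365232]
```

```bash
python3 -m inch '0 15 10 0 0 0;0 25 15 0 0 0;0 20 18 0 0 0;0 12 18 0 0 0;0 3 18 0 0 0;0 0 16 0 0 0;0 0 12 0 0 0;0 0 7 0 0 0;0 0 3.5 0 0 0;0 0 0 0 0 0' |grep -E 'pos|^force'
python3 -m inch '0 2 0 0 0 0;0 4 0 0 0 0;0 5 0 0 0 0;0 5 0 0 0 0;0 5 0 0 0 0;0 4 0 0 0 0;0 3 0 0 0 0;0 2 0 0 0 0;0 0 0 0 0 0;0 0 0 0 0 0' |grep -E 'pos|^force'
for i in 1 2 3 4 5; do python3 -m inch '0 1 0 0 0 0;0 1 0 0 0 0;0 1 0 0 0 0;0 0 0 0 0 0;0 0 0 0 0 0;0 0 0 0 0 0;0 0 0 0 0 0;0 0 0 0 0 0;0 0 0 0 0 0;0 0 0 0 0 0'|grep -E 'pos|^force'; done
```

```text
eef_pos: [525.6, 350.9, 48.7]
force: [-0.4, 0.3, -0.6]
eef_pos: [555.4, 353.7, 48.9]
force: [0.9, 0.5, 0.1]
eef_pos: [558.4, 353.9, 49.0]
force: [0.6, -0.5, 0.4]
eef_pos: [561.4, 354.2, 49.0]
force: [0.4, -0.2, 0.0]
eef_pos: [564.4, 354.5, 49.0]
force: [-0.3, 0.1, -0.2]
eef_pos: [567.4, 354.8, 49.0]
force: [0.9, 0.6, -0.5]
eef_pos: [570.4, 355.0, 49.0]
force: [-0.6, 0.8, -0.3]
```

```bash
for i in 1 2 3 4 5; do python3 -m inch '0 1 0 0 0 0;0 1 0 0 0 0;0 1 0 0 0 0;0 0 0 0 0 0;0 0 0 0 0 0;0 0 0 0 0 0;0 0 0 0 0 0;0 0 0 0 0 0;0 0 0 0 0 0;0 0 0 0 0 0'|grep -E 'pos|^force'; done
```

```text
eef_pos: [573.4, 355.3, 49.1]
force: [-0.3, 0.7, -0.0]
eef_pos: [574.7, 355.5, 48.7]
force: [-10.0, -1.3, 3.9]
eef_pos: [575.2, 355.6, 48.6]
force: [-23.4, -5.2, 10.8]
eef_pos: [575.5, 355.7, 48.5]
force: [-38.6, -9.4, 19.1]
eef_pos: [575.8, 355.7, 48.5]
force: [-54.3, -13.5, 27.5]
```

```bash
python3 -m inch '0 -4 0 0 0 0;0 -6 0 0 0 0;0 -8 0 0 0 0;0 -8 -5 0 0 0;0 -8 -15 0 0 0;0 -5 -25 0 0 0;0 -5 -25 0 0 0;0 -5 -25 0 0 0;0 -5 -20 0 0 0;0 -5 -10 0 0 0' |grep -E 'pos|^force'
python3 -m inch '0 -15 0 0 0 0;0 -20 0 0 0 0;0 -20 0 0 0 0;0 -20 0 0 0 0;0 -15 0 0 0 0;0 -5 0 0 0 0;0 0 0 0 0 0;0 0 0 0 0 0;0 0 0 0 0 0;0 0 0 0 0 0' |grep -E 'pos|^force'
python3 - <<'E'
from h import *
w=cap('wrist');s=cap('side');t=cap('top')
for c,n in((s,'s'),(t,'t')):
    u=proj(c,(575,356,60));g=cv2.cvtColor(c['image'],cv2.COLOR_RGB2GRAY);R=28
    x0,y0=max(int(u[0])-R,0),max(int(u[1])-R,0);m=(g[y0:y0+2*R,x0:x0+2*R]<(22 if n!='t' else 50)).astype(np.uint8);k,l,st,ce=cv2.connectedComponentsWithStats(m)
    print(n,np.round(u),[(np.round(ce[i]+[x0,y0],1),st[i][2:].tolist()) for i in range(1,k) if st[i][4]>15])
[print('t',r) for r in rings(t,40)]
[print('s',r) for r in rings(s,40)]
g=cv2.GaussianBlur(cv2.cvtColor(t['image'],cv2.COLOR_RGB2GRAY),(1,3),0).astype(float)
for r in(164,168):
    a=g[r,335:360];k=np.where((a[:-1]<90)&(a[1:]>=90))[0];print(r,335+k)
for z,q in((68,(625.4,-41.2,56)),): print(proj(t,q),proj(s,q))
h=cv2.cvtColor(t['image'],cv2.COLOR_RGB2HSV); m=cv2.inRange(h,(3,110,40),(22,255,255))
for k in cv2.findContours(m,cv2.RETR_EXTERNAL,cv2.CHAIN_APPROX_NONE)[0]:
    if 20<cv2.contourArea(k)<400: print('brown',cv2.boundingRect(k))
E
```

```text
eef_pos: [527.1, 351.3, 177.5]
force: [0.3, 0.0, -0.2]
eef_pos: [432.7, 342.3, 173.8]
force: [0.3, -0.0, -0.3]
s [205. 286.] [(array([194.2, 278.2]), [9, 9, 63])]
t [184. 177.] [(array([180.9, 167.3]), [9, 9, 52]), (array([158.7, 202.3]), [8, 3, 19])]
t (array([ 18. , 743.1, 133. ]), array([ 23.9, 742.5]), array([ 39., 383.]), array([34.9, 49.3]))
t (array([549.3, 456.1,  40.9]), array([547.7, 454. ]), array([151., 188.]), array([ 7. , 13.6]))
t (array([624.9, -44.3,  60.9]), array([625.9, -46.9]), array([329., 158.]), array([16.9, 20.7]))
s (array([531.5, 488.2,  65. ]), array([529. , 489.8]), array([173., 354.]), array([27.2, 33.3]))
s (array([  523. , -1877.3,   234.2]), array([  536.8, -1870.1]), array([489.,  17.]), array([11.5, 22.5]))
164 [345]
168 [345]
[327.08886029 157.27677291] [295.10682834 177.99031628]
brown (563, 397, 20, 3)
brown (494, 210, 28, 17)
brown (245, 165, 24, 8)
```

```bash
python3 -c "
from rig import ctrl
print(ctrl.finish_job())"
```

```text
the job is handed in; nothing more can be done
None
```

I handed the job in after all four steps. Rings a, c and d (no ring_b was found) are home on the post, and the rod is hitched with its latch shut. The switch lever is over to its hard stop, with no sign of a bystander being moved. The carriage was drawn 111 mm to a rigid stop that I took to be the end stop, but the full travel is 130 mm and my estimates of its final position range from −0.022 to −0.039 m (it must be above −0.028), so the carriage step is not confirmed.

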